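# Nest the bowl covers and mark the stack clean

### The arm

A 6-joint arm with a two-finger parallel gripper is mounted at the origin on the work surface. World frame = base frame: x ahead of the robot, y to its left, z up, the work surface at z = 0. Lengths are in mm, angles in rad, forces in N, time in s.
With the tool pointing down it reaches from about 350 to 850 mm from the base axis. Payload 8.1 kg.
Tool frame: the origin (TCP) lies on the centre line of the jaws, within the pads' length; the fingertips stand 8 mm ahead of it and the grasp point (between the pads) lies 11 mm behind it (r.tip_extent is the z of the fingertips in the tool frame, in mm); z points along the fingers, y is the direction in which the jaws open and shut (so a half turn about z gives the same grasp; the last joint's range is limited). The gripper opens to 93 mm and grips with 3 to 60 N. Pads are 15 mm wide; open, the fingers measure 128 mm over their backs; the gripper's body (75 mm by 188 mm) begins 65 mm behind the grasp point.
Start: joints at [-1.28, 0.13, 1.488, -0, 1.523, -0.085], TCP at [220.23, -558.125, 226.635] pointing down, gripper open.
Joint ranges: [-2.96, 2.96], [-0.89, 2.26], [0.02, 2.5], [-1.34, 4.48], [0, 2.73], [-2.66, 2.66]. Speed limits (rad/s): [2.39, 2.39, 2.79, 3.14, 3.14, 3.14].

### API

Orientations are given as a unit quaternion [x, y, z, w].
In Python, from workcell import r gives the robot as it stands.
- The arm moves only by the tool send_rows, never from a script. Its argument "rows" is a list of rows, each a list of 5 numbers: the shift along the tool's x, y, z as a fraction of full scale, then the turn about the tool's z as a fraction of full scale, then the opening, from 0 (shut) to 1 (fully open). In form: [[x, y, z, spin, jaw], ...]. A call has 1 to 8 rows; each row is the pose to reach, as a shift and turn from the pose commanded when the call began, along the tool's axes at that moment; what a row does not reach only later rows make up. Full scale, the value 1, is 0.1 m for a shift and 90 degrees for a turn. A row lasts 1/8 s, in which the tool goes at most 62.5 mm and 10.7 degrees, less where a joint would pass 70% of its speed; a pose out of reach is approached as far as the arm can. A call with a number of a shift or a turn outside -1 to 1 is refused whole. A call with a gripper value outside its range is refused whole. The fingers move at their own pace and stop on an object; the grip force is fixed at half the most. Time passes only in rows, so rows that repeat a pose let the fingers close. It gives the time, the measured TCP pose, the force and the opening at its end, in the units of the state.
- r.get_obs(): the state, without advancing time (a new reading comes with each control period).
- r.get_image(name): name is "side" or "top"; returns a dict with "pixels" (384x512x3 uint8, red, green, blue), "vfov" (degrees; the focal length in pixels is half the picture's height over the tangent of half this angle, whatever the lens; pixels are square), "cx", "cy" (the principal point, pixels), "camera_from_world" (4x4, takes a point from world to camera coordinates). Camera axes: x right, y up, looking along -z (the intrinsics and any distortion apply to the point x, -y, -z); pixel columns grow to the right and rows downward; lengths in mm; the calibration is good to about 2 mm. A picture is of the moment at which its call begins. There is no depth.
- r.sign_off(): hands the job in, once; it reports no verdict.
The state is a dict: "clock": time; "joint_pos": joint angles; "joint_vel": joint speeds; "joint_efforts": joint torques, N m; "position": TCP position; "tcp_rot": TCP orientation; "wrist_force": force on the tool from outside, world axes, zero at the start; "moment": the same for the moment, N m; "opening": finger opening in mm.
Only numpy, scipy, OpenCV 4.12 (cv2) and the standard library are available. Lean on these libraries where they do the work, as an engineer would, in place of code of your own. Each camera call takes 0.05 s, during which the arm holds its last target.

### The job

Nest all the washed bowl covers dome-down on the round steel stand, the largest at the bottom and each smaller one cupped level inside the next. Press the pedal of the marker box right down to raise its lid, take out the green marker and put it inside the top cover, then ease the pedal gently all the way back up so that the lid is shut. Leave the red and grey markers in their pockets and do not disturb the loaf or the seed jar.

Things in the scene. Friction and masses are not known exactly. Their poses are not given: they have to be found in the camera images.
- cover_a: Inverted domed bowl cover, largest, white, 170 mm across; may be absent. 72 mm high. Origin: centre of the underside of its grip (flat knob, 54 mm across, 22 mm tall) on which it stands; z up out of its open side. Wall 9 mm thick, near upright for 20 mm below the rim: pinch it there. Flat inner floor at z = 31 mm, 70 mm across; the next smaller cover's grip stands on it. 0.15 to 0.45 kg.
- cover_b: Inverted domed bowl cover, second, blue, 150 mm across; may be absent. 72 mm high. Origin: centre of the underside of its grip (flat knob, 54 mm across, 22 mm tall) on which it stands; z up out of its open side. Wall 9 mm thick, near upright for 20 mm below the rim: pinch it there. Flat inner floor at z = 31 mm, 70 mm across; the next smaller cover's grip stands on it. 0.15 to 0.45 kg.
- cover_c: Inverted domed bowl cover, third, orange, 132 mm across; may be absent. 72 mm high. Origin: centre of the underside of its grip (flat knob, 54 mm across, 22 mm tall) on which it stands; z up out of its open side. Wall 9 mm thick, near upright for 20 mm below the rim: pinch it there. Flat inner floor at z = 31 mm, 70 mm across; the next smaller cover's grip stands on it. 0.15 to 0.45 kg.
- cover_d: Inverted domed bowl cover, smallest, yellow, 114 mm across; may be absent. 72 mm high. Origin: centre of the underside of its grip (flat knob, 54 mm across, 22 mm tall) on which it stands; z up out of its open side. Wall 9 mm thick, near upright for 20 mm below the rim: pinch it there. Flat inner floor at z = 31 mm, 70 mm across; the next smaller cover's grip stands on it. 0.15 to 0.45 kg.
- stand: Fixed dark steel stacking stand: disc 152 mm across, 6 mm thick, with an outer ring (140 mm across, 8 mm thick, top at 33 mm) under the dome and an inner ring (inside about 68 mm across at the bottom, 76 mm at the top, top at 20 mm) that takes a cover's grip. Origin: centre of the underside, z up. A cover standing in it has its origin at z = 6 mm.
- box: Fixed white box, 130 mm (x) by 190 mm (y), rim 62 mm high, walls 5 mm. Pocket tray inside: top at z = 30 mm, three pockets 32 mm square at x = 0, y = -50, 0, 50 mm, floors at z = 10 mm. Origin: centre of the underside. Pedal on its -x side; flat 6 mm lid hinged on top of the +x wall, where it stands up when open.
- boxlid (a joint): Angle of the box lid, rad: 0 shut, about 1.76 fully raised. Linked to the pedal: lid angle = 4.4 x pedal angle. Move it by the pedal only.
- pedal (a joint): Pedal angle, rad: 0 up (lid shut), 0.4 fully down (lid raised). Hinge along the box's y axis at box x = -73 mm, z = 50 mm. Takes about 5 to 12 N on the pad to press down; it is stiff and stays where it is left, so it must be lifted to come back up (a few N; pinch the pad across its width).
- pedal_pad (a point): Centre of the pedal's black rubber pad with a red top: 34 mm long (away from the box), 32 mm wide (along the box's y axis), 14 mm thick, 105 mm from the hinge. Its height is about 71 mm with the pedal up, 29 mm with it down.
- marker_green: Green marker: plastic cylinder, 26 mm across, 50 mm tall, 30 g, means 'clean'. Origin: centre of its underside, z up. Stands in a pocket of the tray in the box, 30 mm of it showing above the tray; which pocket varies.
- marker_red: Red marker: plastic cylinder, 26 mm across, 50 mm tall, 30 g, to be left in its pocket. Origin: centre of its underside, z up. Stands in a pocket of the tray in the box, 30 mm of it showing above the tray; which pocket varies.
- marker_grey: Grey marker: plastic cylinder, 26 mm across, 50 mm tall, 30 g, to be left in its pocket. Origin: centre of its underside, z up. Stands in a pocket of the tray in the box, 30 mm of it showing above the tray; which pocket varies.
- loaf: Seeded loaf, 100 x 195 x 95 mm; a bystander. Origin: centre of its underside.
- seed_jar: Amber seed jar, 72 mm across, 110 mm tall; a bystander. Origin: centre of its underside.
Not all that is in view belongs to the job. What is shaped like the cover_a but purple is not meant.

How it is judged (in metres and radians):
On the way, in this order (a step that is already met when the one before it is completed fails the run):
1. the pedal is pressed down and the box lid is up (value of joint boxlid above 1.5 rad), for 0.2 s.
2. the green marker lies in the stack of covers, inside the top one (z of marker_green in the frame of cover_a between 0.026 and 0.149 m and horizontal distance between marker_green and cover_a below 0.05 m and z of marker_green in the frame of cover_b between 0.026 and 0.118 m and horizontal distance between marker_green and cover_b below 0.05 m and z of marker_green in the frame of cover_c between 0.026 and 0.087 m and horizontal distance between marker_green and cover_c below 0.05 m and z of marker_green in the frame of cover_d between 0.026 and 0.056 m and horizontal distance between marker_green and cover_d below 0.05 m), for 0.2 s.
3. the pedal is back up and the lid shut (value of joint boxlid below 0.15 rad), for 0.2 s.
At the end, for the whole second after the job is handed in: Covers present nested on the stand, largest lowest: level within 0.08 rad, within 30 mm of its centre, grips down on the floor below (8 mm); green marker inside the top cover; lid within 0.15 rad of shut; red and grey markers within 20 mm of their start; all at rest (0.03 m/s) (all of step 2 and horizontal distance between each of cover_a, cover_b, cover_c, cover_d and stand below 0.03 m and angle between each of cover_a, cover_b, cover_c, cover_d's own z axis and vertical below 0.08 rad and z of cover_a in the frame of stand below 0.014 m and z of each of cover_b, cover_c, cover_d in the frame of cover_a above 0.025 m and z of cover_b in the frame of stand below 0.045 m and z of each of cover_c, cover_d in the frame of cover_b above 0.025 m and z of cover_c in the frame of stand below 0.076 m and z of cover_d in the frame of cover_c above 0.025 m and z of cover_d in the frame of stand below 0.107 m and linear speed of each of cover_a, cover_b, cover_c, cover_d, marker_green below 0.03 m/s and value of joint boxlid below 0.15 rad and distance of each of marker_red, marker_grey from where it was at the start of the episode below 0.02 m); the robot touches nothing.
It fails at once if the box lid slams: it shuts faster than 2.5 rad/s (velocity of joint boxlid below -2.5 rad/s).
It fails at once if the loaf or the seed jar is moved by more than 50 mm (distance of any of loaf, seed_jar from where it was at the start of the episode above 0.05 m).
It fails at once if the red or the grey marker is taken out of its pocket (distance of any of marker_red, marker_grey from where it was at the start of the episode above 0.04 m).
Of cover_a, cover_b, cover_c, cover_d only 3 to 4 are there at a start; the rules pass over those that are not, and their reading is None.
At some moment in a run one of cover_a, cover_b, cover_c, cover_d may be knocked a few centimetres aside while the robot is not near it.
It also fails if it takes over 208 s, if anything falls off the work surface, if the arm or the gripper's body presses on something with over 40 N, if the wrist force passes 120 N, or if a joint passes its speed limit or range.

## Working session

There is one attempt and no reset: what is moved stays moved. The work goes in short steps, Python scripts to look and compute and a tool call to move; the robot and the scene stay as the last step left them, time stands still between calls to the robot, and variables do not carry over. Pictures are saved under pics/ and viewed, and the job is handed in when it is done.

Besides the shell and the picture viewer there is one more tool, called after "Call:" as name(argument=value, ...) on one line, values as JSON. send_rows: Moves the arm, as the interface text tells. Shift numbers are shares of 0.1 m and turn numbers shares of 90 degrees, none past 1 either way. Its arguments: {"type":"object","properties":{"rows":{"type":"array","items":{"type":"array","items":{"type":"number","minimum":-1,"maximum":1}}}},"required":["rows"]}

```bash
ls; mkdir -p pics; python3 - <<'E'
from workcell import r
import cv2,numpy as np
o=r.get_obs();print(o)
for n in("side","top"):
    d=r.get_image(n);cv2.imwrite(f"pics/{n}0.png",d["pixels"][:,:,::-1]);print(n,{k:v for k,v in d.items() if k!="pixels"})
print(r.tip_extent,[a for a in dir(r) if a[0]!='_'])
E
```

```text
pics
{'clock': 0.0, 'joint_pos': array([-1.28037716e+00,  1.31120122e-01,  1.48928064e+00, -5.12286000e-06,
        1.52302217e+00, -8.54001850e-02]), 'joint_vel': array([ 9.85702677e-04, -1.17945157e-03,  8.71591208e-05, -1.51249545e-03,
        3.96364981e-04, -1.99855819e-04]), 'joint_efforts': array([ 1.22962923e-03, -5.59845078e+01, -4.91763389e+01,  7.68882665e-02,
        3.57840245e-02, -9.99600070e-05]), 'position': array([ 220.07800261, -557.57546863,  225.61122365]), 'tcp_rot': array([ 9.82396431e-01,  1.86805822e-01, -9.61908404e-05, -9.10069799e-04]), 'wrist_force': array([ 0.43661607, -0.54587918, -0.48215625]), 'moment': array([ 0.0142248 , -0.07094991,  0.01628037]), 'opening': 92.75150069467986}
side {'vfov': 57.54337905057494, 'cx': 252.5610396097583, 'cy': 195.78711213127298, 'camera_from_world': array([[ 9.98314283e-01, -5.71445372e-02, -1.01535784e-02,
        -4.68636580e+02],
       [ 4.49277884e-02,  6.50114540e-01,  7.58506808e-01,
        -5.73235668e+01],
       [-3.67435316e-02, -7.57684358e-01,  6.51586008e-01,
        -1.05827184e+03],
       [ 0.00000000e+00,  0.00000000e+00,  0.00000000e+00,
         1.00000000e+00]])}
top {'vfov': 47.26207506842308, 'cx': 264.37981764573675, 'cy': 191.63796623800053, 'camera_from_world': array([[-7.64484123e-03, -9.99864684e-01,  1.45660414e-02,
        -3.13709983e+01],
       [ 9.94967587e-01, -6.15047559e-03,  1.00008359e-01,
        -4.64774223e+02],
       [-9.99052387e-02,  1.52572871e-02,  9.94879972e-01,
        -1.48772350e+03],
       [ 0.00000000e+00,  0.00000000e+00,  0.00000000e+00,
         1.00000000e+00]])}
8.0 ['PlanningError', 'get_image', 'get_obs', 'sign_off', 'tip_extent']
```

View pics/side0.png

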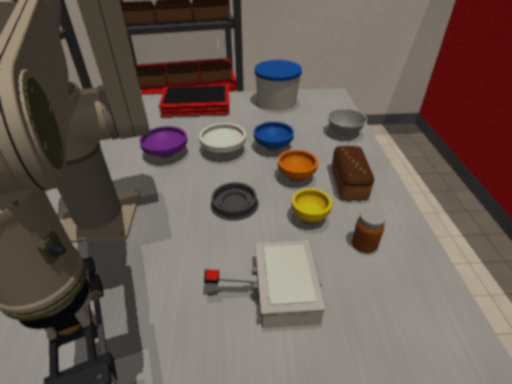

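View pics/top0.png

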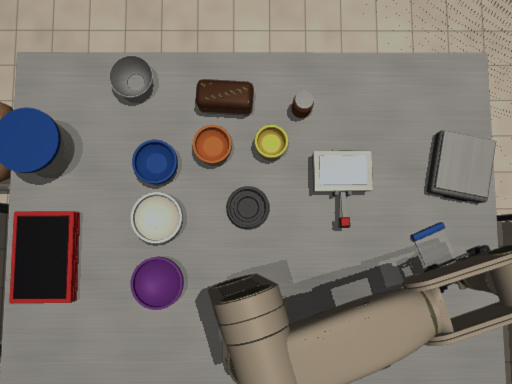

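The top view shows these candidates:
- White cover at (157,218), blue at (155,162), orange at (212,145), yellow at (271,142).
- Stand at (248,208), and the box at (343,171) with its pedal pad at (345,222).
- Look-alikes to leave alone: purple cover (157,283), grey bowl (132,78), blue tub (28,140), blue pen (428,231).

All four covers are present. Next I'll measure positions and check a close crop.

```bash
cat > h.py <<'E'
from workcell import r
import cv2,numpy as np
from scipy.optimize import least_squares
def cam(n):
    d=r.get_image(n);d["f"]=192/np.tan(np.radians(d["vfov"]/2));return d
def proj(d,P):
    P=np.atleast_2d(P);T=d["camera_from_world"];c=P@T[:3,:3].T+T[:3,3]
    return np.c_[d["cx"]+d["f"]*c[:,0]/-c[:,2], d["cy"]-d["f"]*c[:,1]/-c[:,2]]
def unproj(d,uv,z):
    uv=np.atleast_2d(uv).astype(float);T=d["camera_from_world"];R=T[:3,:3]
    dc=np.c_[(uv[:,0]-d["cx"])/d["f"],-(uv[:,1]-d["cy"])/d["f"],-np.ones(len(uv))]
    w=dc@R;o=-R.T@T[:3,3]
    return o+w*((z-o[2])/w[:,2])[:,None]
HUE={'blue':((100,150,40),(125,255,255)),'orange':((5,150,80),(16,255,255)),'yellow':((22,130,80),(36,255,255)),'red':((0,170,80),(4,255,255)),'green':((45,90,40),(85,255,255)),'purple':((130,80,30),(160,255,255))}
def mask(d,c):
    hsv=cv2.cvtColor(d["pixels"],cv2.COLOR_RGB2HSV)
    if c=='white': return cv2.inRange(hsv,(0,0,205),(40,60,255))
    return cv2.inRange(hsv,*HUE[c])
def blob(m,near,tol=60):
    k=cv2.connectedComponentsWithStats(m)
    b=[i for i in range(1,k[0]) if k[2][i,4]>15 and np.hypot(*(k[3][i]-near))<tol]
    i=max(b,key=lambda i:k[2][i,4]);return (k[1]==i).astype(np.uint8),k[3][i],k[2][i]
def circ(d,m,z):
    c=max(cv2.findContours(m,cv2.RETR_EXTERNAL,cv2.CHAIN_APPROX_NONE)[0],key=len)[:,0]
    p=unproj(d,c,z)[:,:2]
    s=least_squares(lambda q:np.hypot(*(p-q[:2]).T)-q[2],[*p.mean(0),70],loss='soft_l1',f_scale=2)
    return s.x
COV={'white':(85,(157,218),(222,138)),'blue':(75,(155,162),(273,136)),'orange':(66,(212,145),(297,165)),'yellow':(57,(271,142),(311,206))}
E
python3 - <<'E'
from h import *
D={n:cam(n) for n in("top","side")}
for c,(R,t,s) in COV.items():
    for n,px in(("top",t),("side",s)):
        try:
            m,cc,st=blob(mask(D[n],c),px,15);print(c,n,circ(D[n],m,72).round(1),cc.round(),st)
        except Exception as e: print(c,n,e)
im=D["top"]["pixels"][120:240,100:390,::-1]
cv2.imwrite("pics/c1.png",cv2.resize(im,None,fx=2.7,fy=2.7,interpolation=2))
E
```

```text
white top max() iterable argument is empty
white side max() iterable argument is empty
blue top [562.9 333.1  72.4] [154. 162.] [ 133  140   44   44 1515]
blue side [563.5 308.5  79.1] [273. 135.] [255 123  38  25 765]
orange top [621.7 142.4  63.6] [212. 145.] [ 193  125   39   39 1113]
orange side [620.2 126.5  72.3] [297. 163.] [278 150  40  28 892]
yellow top [630.5 -56.8  54.8] [271. 143.] [255 125  33  33 644]
yellow side [629.9 -71.8  62.9] [311. 204.] [ 292  188   40   34 1050]
```

View pics/c1.png

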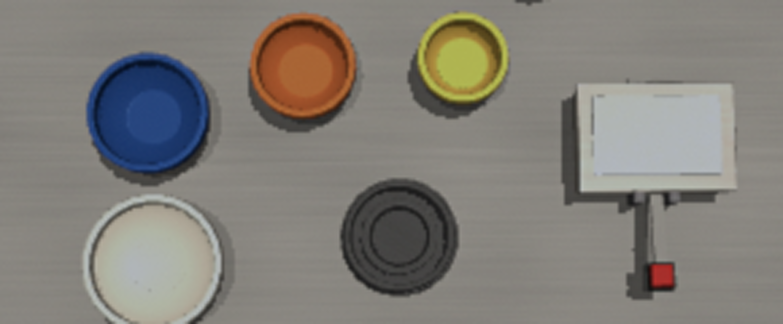

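```bash
python3 - <<'E'
from h import *
D={n:cam(n) for n in("top","side")}
hsv=cv2.cvtColor(D["top"]["pixels"],cv2.COLOR_RGB2HSV);print(hsv[218,130:186:3].tolist())
print(hsv[208,215:282:4].tolist());
t=D["top"]
def fit_thr(lo,hi,px,z,n="top",tol=20):
    h=cv2.cvtColor(D[n]["pixels"],cv2.COLOR_RGB2HSV)
    m,cc,st=blob(cv2.inRange(h,lo,hi),px,tol);return circ(D[n],m,z).round(1),st,m
q,st,m=fit_thr((0,0,0),(180,255,75),(248,208),6);print("stand z6",q,st)
print("stand z33",circ(t,m,33))
m,cc,st=blob(mask(t,'red'),(345,222),15);
c=max(cv2.findContours(m,cv2.RETR_EXTERNAL,2)[0],key=len);rr=cv2.minAreaRect(c);print("pad",cc,st,unproj(t,cc,78),rr)
m,cc,st=blob(mask(D['side'],'red'),(211,276),15);print("pad side",cc,st,unproj(D['side'],cc,78))
for n,x0,y0,w,h,s in(("top",310,145,70,90,7),("side",195,235,135,95,5.5)):
    cv2.imwrite(f"pics/box_{n}.png",cv2.resize(D[n]["pixels"][y0:y0+h,x0:x0+w,::-1],None,fx=s,fy=s,interpolation=2))
E
```

```text
[[23, 15, 150], [24, 15, 85], [24, 29, 177], [37, 24, 179], [44, 16, 180], [66, 7, 181], [101, 11, 184], [100, 8, 182], [90, 7, 181], [78, 7, 181], [60, 7, 180], [43, 13, 180], [43, 17, 181], [39, 24, 181], [30, 23, 175], [22, 32, 174], [23, 31, 163], [60, 3, 166], [19, 18, 113]]
[[20, 17, 138], [20, 17, 138], [20, 17, 138], [30, 11, 47], [15, 7, 70], [15, 7, 70], [15, 7, 70], [15, 7, 69], [0, 0, 68], [30, 8, 68], [15, 7, 69], [20, 11, 67], [30, 8, 66], [20, 11, 68], [21, 18, 139], [17, 17, 138], [23, 17, 136]]
stand z6 [411.3  24.9  72.7] [ 226  187   43   42 1441]
stand z33 [409.58881323  24.24772953  71.42954507]
pad [344.55555556 221.44444444] [341 218   8   8  63] [[ 358.42235003 -298.02708971   78.        ]] ((344.5, 221.5), (7.0, 7.0), 90.0)
pad side [211.38938053 274.77876106] [206 270  12  10 113] [[ 359.56002426 -302.66479277   78.        ]]
```

```bash
python3 -c "
import cv2,numpy as np
a=cv2.imread('pics/box_top.png');b=cv2.imread('pics/box_side.png');print(a.shape,b.shape)"
```

```text
(630, 490, 3) (522, 742, 3)
```

View pics/box_top.png

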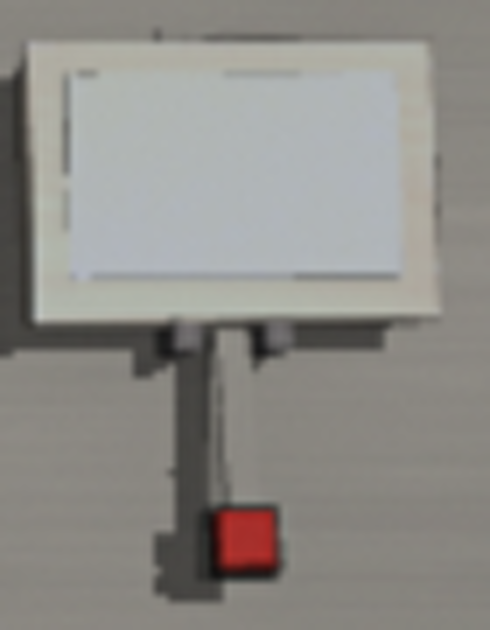

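View pics/box_side.png

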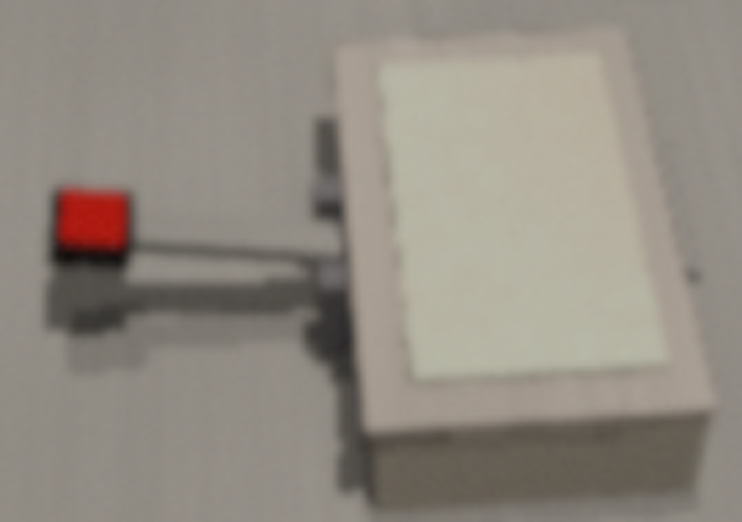

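```bash
python3 - <<'E'
from h import *
D={n:cam(n) for n in("top","side")};t=D["top"]
h=cv2.cvtColor(t["pixels"],cv2.COLOR_RGB2HSV)
for v in(152,158,164):
    m,cc,st=blob(cv2.inRange(h,(0,0,v),(180,70,255)),(157,218),10);print(v,circ(t,m,72).round(1),st)
m,cc,st=blob(cv2.inRange(h,(0,0,155),(180,70,255)),(343,171),10)
c=max(cv2.findContours(m,cv2.RETR_EXTERNAL,2)[0],key=len);rr=cv2.minAreaRect(c);bp=unproj(t,cv2.boxPoints(rr),68);print(rr,bp.round(1),bp.mean(0))
C={'white':None}
m,cc,st=blob(cv2.inRange(h,(0,0,158),(180,70,255)),(157,218),10);C={'white':circ(t,m,72)}
for k in('blue','orange','yellow'): C[k]=circ(t,blob(mask(t,k),COV[k][1],15)[0],72)
ims={n:cv2.resize(D[n]["pixels"][:,:,::-1],None,fx=3,fy=3,interpolation=2) for n in D}
th=np.linspace(0,2*np.pi,90)
for n in D:
    def ring(x,y,z,R,col):
        p=proj(D[n],np.c_[x+R*np.cos(th),y+R*np.sin(th),0*th+z]);cv2.polylines(ims[n],[np.int32((p+.5)*3)],True,col,1)
    for k,q in C.items(): ring(q[0],q[1],72,COV[k][0],(0,255,0)); 
    ring(411,24.7,6,76,(0,255,0)); ring(411,24.7,33,70,(0,255,255)); 
    p=proj(D[n],bp);cv2.polylines(ims[n],[np.int32((p+.5)*3)],True,(0,255,0),1)
cv2.imwrite("pics/ot.png",ims["top"][360:750,380:1150]);cv2.imwrite("pics/os.png",ims["side"][340:930,560:1160])
E
```

```text
152 [378.1 325.8  82.6] [ 131  192   51   51 1859]
158 [378.  325.6  82.4] [ 131  192   51   51 1815]
164 [377.8 325.7  82. ] [ 131  192   51   51 1747]
((343.0, 170.5), (39.0, 58.0), 90.0) [[ 597.1 -202.6   68. ]
 [ 596.1 -399.4   68. ]
 [ 463.4 -395.1   68. ]
 [ 464.6 -200.1   68. ]] [ 530.27321063 -299.30209936   68.        ]
```

View pics/ot.png

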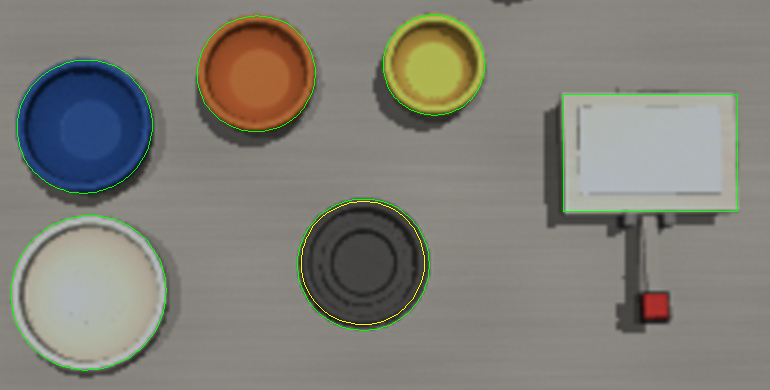

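View pics/os.png

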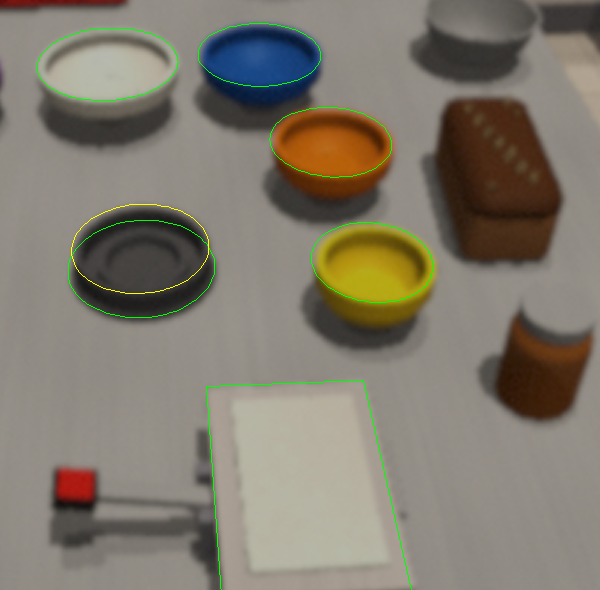

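White, blue, orange and yellow rims line up with the overlays in both views. The stand is at (411,25) and the box centre at (530,-299), with the pad at (358,-300). I'll press the pedal first because the arm starts next to it.

Call:
send_rows(rows=[[0.25, -0.2, 0, 0.08, 0], [0.5, -0.4, 0, 0.16, 0], [0.74, -0.63, 0, 0.239, 0], [0.74, -0.63, 0, 0.239, 0]])

```text
clock: 0.9
position: [266.9, -471.0, 226.9]
tcp_rot: [1.0, 0.001, 0.0, 0.0]
wrist_force: [0.3, -0.1, -0.1]
opening: 57.6
```

Call:
send_rows(rows=[[0.3, -0.33, 0, 0, 0], [0.6, -0.66, 0.3, 0, 0], [0.9, -1, 0.6, 0, 0], [0.9, -1, 0.6, 0, 0]])

```text
clock: 1.4
position: [356.1, -369.6, 163.7]
tcp_rot: [1.0, 0.003, -0.001, -0.002]
wrist_force: [-0.1, 0.3, 0.0]
opening: 18.0
```

Call:
send_rows(rows=[[0, -0.4, 0.2, 0, 0], [0, -0.71, 0.4, 0, 0], [0, -0.71, 0.7, 0, 0], [0, -0.71, 0.7, 0, 0]])

```text
clock: 1.9
position: [354.5, -301.3, 95.4]
tcp_rot: [1.0, 0.001, -0.001, -0.001]
wrist_force: [0.0, 0.4, 1.0]
opening: 0.5
```

```bash
cat > snap.py <<'E'
import sys
from h import *
# name cam x0 y0 w h scale
n,c,x,y,w,hh,s=sys.argv[1:];x,y,w,hh=map(int,(x,y,w,hh));d=cam(c)
cv2.imwrite(f"pics/{n}.png",cv2.resize(d["pixels"][y:y+hh,x:x+w,::-1],None,fx=float(s),fy=float(s),interpolation=2))
o=r.get_obs();print(o["position"].round(1),o["wrist_force"].round(1),o["opening"].round(1),o["clock"])
E
python3 snap.py s1 side 140 190 200 140 4
```

```text
Traceback (most recent call last):
  File "snap.py", line 6, in <module>
    o=r.get_obs();print(o["position"].round(1),o["wrist_force"].round(1),o["opening"].round(1),o["clock"])
                                                                         ^^^^^^^^^^^^^^^^^^
AttributeError: 'float' object has no attribute 'round'
```

View pics/s1.png

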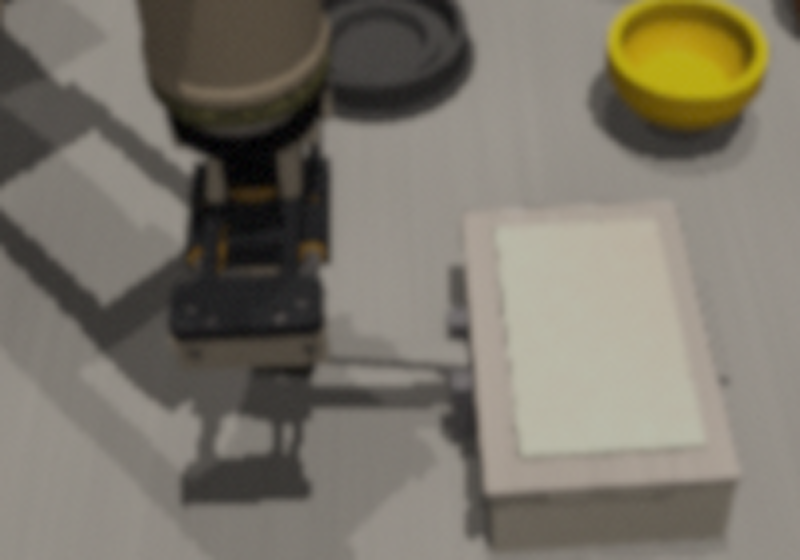

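The shut gripper hides the pad directly below it, at about crop (250,370). Now I'll press down in steps.

Call:
send_rows(rows=[[0, 0, 0.08, 0, 0], [0, 0, 0.14, 0, 0], [0, 0, 0.2, 0, 0], [0, 0, 0.26, 0, 0], [0, 0, 0.32, 0, 0], [0, 0, 0.38, 0, 0], [0, 0, 0.44, 0, 0]])

```text
clock: 2.82
position: [355.6, -303.0, 53.8]
tcp_rot: [1.0, 0.0, -0.0, 0.001]
wrist_force: [-5.9, -1.1, 7.9]
opening: 0.4
```

Call:
send_rows(rows=[[0, 0, 0.05, 0, 0], [0, 0, 0.08, 0, 0], [0, 0, 0.1, 0, 0], [0, 0, 0.1, 0, 0]])

```text
clock: 3.32
position: [356.3, -303.2, 45.2]
tcp_rot: [1.0, 0.0, 0.0, 0.001]
wrist_force: [-6.7, 3.2, 19.6]
opening: 0.4
```

```bash
sed -i 's/o\["opening"\].round(1)/round(o["opening"],1)/' snap.py;python3 snap.py s2 side 140 190 200 140 4
```

```text
[ 356.3 -303.2   45.2] [-8.7  3.3 19.2] 0.4 3.375
```

View pics/s2.png

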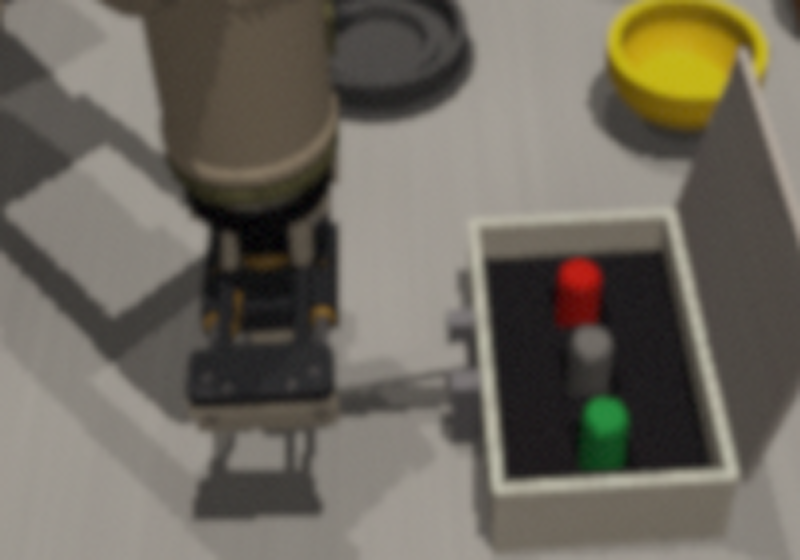

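The lid is fully up. The markers are red at crop (580,290), grey (590,355) and green (603,430), so green is in the -y pocket. Next I lift off and go to the white cover.

Call:
send_rows(rows=[[0, 0, -0.3, 0, 0], [0, 0, -0.8, 0, 0.4], [0.2, -0.3, -1, 0, 0.4], [0.45, -0.7, -1, 0, 0.4], [0.45, -1, -1, 0, 0.4]])

```text
clock: 4.0
position: [402.5, -200.7, 143.9]
tcp_rot: [1.0, 0.001, 0.001, 0.001]
wrist_force: [0.0, 0.7, 0.4]
opening: 34.8
```

Call:
send_rows(rows=[[0, -0.5, 0, 0, 0.4], [0, -1, 0, 0, 0.4], [0, -1, 0, 0, 0.4]])

```text
clock: 4.38
position: [401.2, -99.1, 143.1]
tcp_rot: [1.0, 0.002, 0.001, -0.0]
wrist_force: [-0.3, -0.0, -0.0]
opening: 37.4
```

Call:
send_rows(rows=[[0, -0.5, 0, 0, 0.4], [0, -1, 0, 0, 0.4], [0, -1, 0, 0, 0.4]])

```text
clock: 4.75
position: [401.3, 0.1, 143.1]
tcp_rot: [1.0, 0.002, 0.001, -0.0]
wrist_force: [-0.2, -0.5, -0.3]
opening: 37.5
```

Call:
send_rows(rows=[[0, -0.5, 0, 0, 0.4], [0, -1, 0, 0, 0.4], [0, -1, 0, 0, 0.4]])

```text
clock: 5.12
position: [401.4, 99.6, 143.0]
tcp_rot: [1.0, 0.002, 0.0, -0.0]
wrist_force: [-0.3, -0.5, -0.8]
opening: 37.0
```

Call:
send_rows(rows=[[0, -0.5, 0, 0, 0.4], [0, -1, 0, 0, 0.4], [0, -1, 0, 0, 0.4]])

```text
clock: 5.5
position: [401.7, 199.1, 142.8]
tcp_rot: [1.0, 0.001, 0.0, 0.0]
wrist_force: [1.0, -0.8, 0.0]
opening: 36.8
```

Call:
send_rows(rows=[[-0.1, -0.25, 0, 0, 0.4], [-0.23, -0.48, 0, 0, 0.4], [-0.23, -0.48, 0, 0, 0.4], [-0.23, -0.48, 0, 0, 0.4]])

```text
clock: 6.0
position: [378.7, 244.9, 142.7]
tcp_rot: [1.0, -0.0, 0.0, 0.0]
wrist_force: [-0.1, 0.3, 0.3]
opening: 37.5
```

```bash
python3 - <<'E'
from h import *
o=r.get_obs();print(o["position"].round(1),o["tcp_rot"].round(4),o["joint_pos"].round(2),o["wrist_force"].round(1),o["opening"])
t=cam("top");h=cv2.cvtColor(t["pixels"],cv2.COLOR_RGB2HSV)
cv2.imwrite("pics/w1.png",cv2.resize(t["pixels"][120:300,100:300,::-1],None,fx=3.5,fy=3.5,interpolation=2))
E
```

```text
[378.7 244.9 142.7] [ 1.e+00 -4.e-04  2.e-04  4.e-04] [ 0.46 -0.23  1.99 -0.    1.38  2.03] [-0.1  0.3  0.3] 37.506584003105004
```

View pics/w1.png

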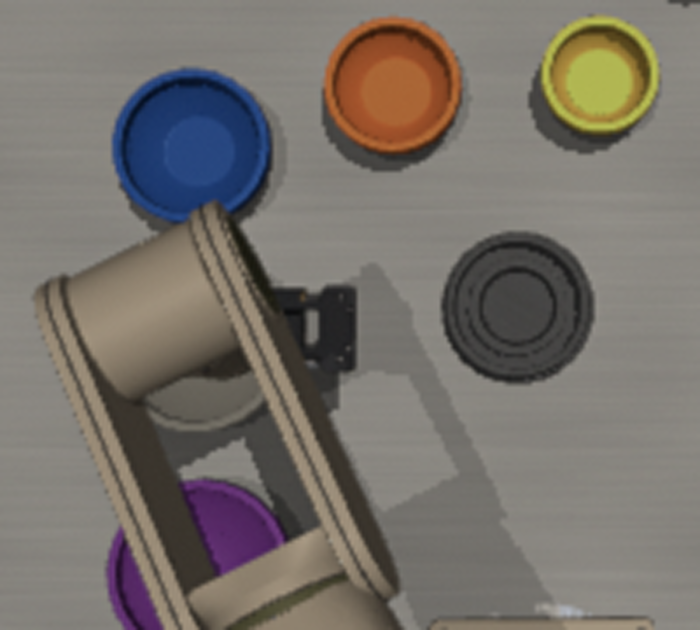

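The jaws are over the white rim's right edge, and the other covers haven't moved. I'll descend and pinch.

Call:
send_rows(rows=[[0, 0, 0.3, 0, 0.4], [0, 0, 0.55, 0, 0.4], [0, 0, 0.7, 0, 0.4], [0, 0, 0.83, 0, 0.4], [0, 0, 0.83, 0, 0.4]])

```text
clock: 6.68
position: [377.3, 246.2, 58.9]
tcp_rot: [1.0, 0.0, -0.001, 0.0]
wrist_force: [0.3, 0.3, 0.1]
opening: 37.0
```

```bash
python3 snap.py w2 side 130 80 200 150 4
```

```text
[377.8 246.5  59.7] [-0.5 -0.  -0.1] 37.2 6.725
```

View pics/w2.png

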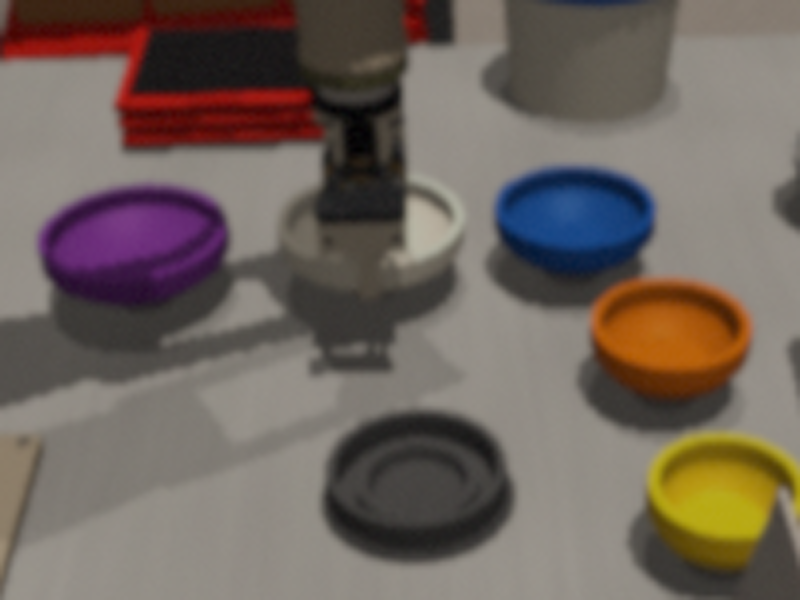

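The fingers straddle the near rim of the white cover at crop (370,260). Closing, then a small lift.

Call:
send_rows(rows=[[0, 0, 0, 0, 0], [0, 0, 0, 0, 0], [0, 0, 0, 0, 0], [0, 0, 0, 0, 0], [0, 0, -0.1, 0, 0], [0, 0, -0.3, 0, 0], [0, 0, -0.6, 0, 0], [0, 0, -0.6, 0, 0]])

```text
clock: 7.72
position: [379.5, 247.6, 122.1]
tcp_rot: [1.0, 0.0, 0.002, -0.001]
wrist_force: [-0.2, 0.1, -3.4]
opening: 8.8
```

```bash
python3 snap.py w3 side 130 60 200 150 4
```

```text
[378.5 247.  120.3] [ 0.3 -0.3 -3.9] 8.8 7.775
```

View pics/w3.png

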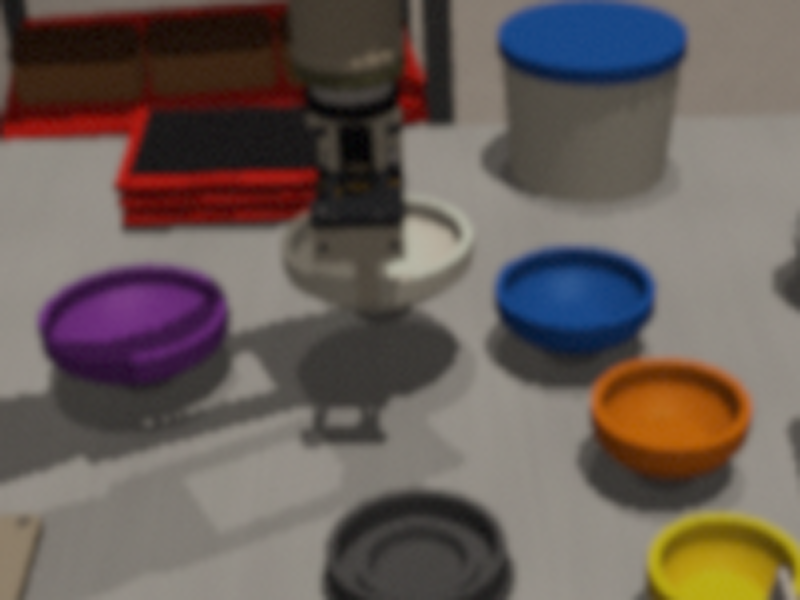

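White is held with an opening of 8.8 and a 3.7 N load, and it hangs close to level. Carrying it to the stand.

Call:
send_rows(rows=[[0.03, 0.2, -0.1, 0, 0], [0.06, 0.5, -0.2, 0, 0], [0.15, 0.8, -0.2, 0, 0], [0.2, 1, -0.2, 0, 0]])

```text
clock: 8.28
position: [397.1, 145.3, 137.9]
tcp_rot: [1.0, -0.0, -0.001, 0.0]
wrist_force: [0.4, -0.4, -3.3]
opening: 8.7
```

Call:
send_rows(rows=[[0, 0.3, 0, 0, 0], [0.05, 0.6, 0, 0, 0], [0.1, 0.9, 0, 0, 0], [0.12, 1, 0, 0, 0]])

```text
clock: 8.78
position: [408.9, 45.4, 138.0]
tcp_rot: [1.0, -0.001, -0.001, 0.0]
wrist_force: [-0.2, 0.6, -3.7]
opening: 8.9
```

Call:
send_rows(rows=[[0, 0.3, 0, 0, 0], [0, 0.6, 0, 0, 0], [0, 0.85, 0, 0, 0], [0, 1, 0, 0, 0], [0, 1, 0, 0, 0], [0, 1, 0, 0, 0]])

```text
clock: 9.52
position: [409.7, -52.5, 139.3]
tcp_rot: [1.0, 0.0, -0.0, -0.0]
wrist_force: [0.1, -0.0, -3.2]
opening: 9.0
```

```bash
python3 snap.py w4 side 150 110 200 150 4; python3 snap.py w5 top 180 140 130 130 5
```

```text
[409.7 -52.5 139.4] [-0.4  0.4 -4.4] 9.1 9.575
[409.8 -52.5 139.5] [ 0.4  1.  -3.8] 8.9 9.625
```

View pics/w4.png

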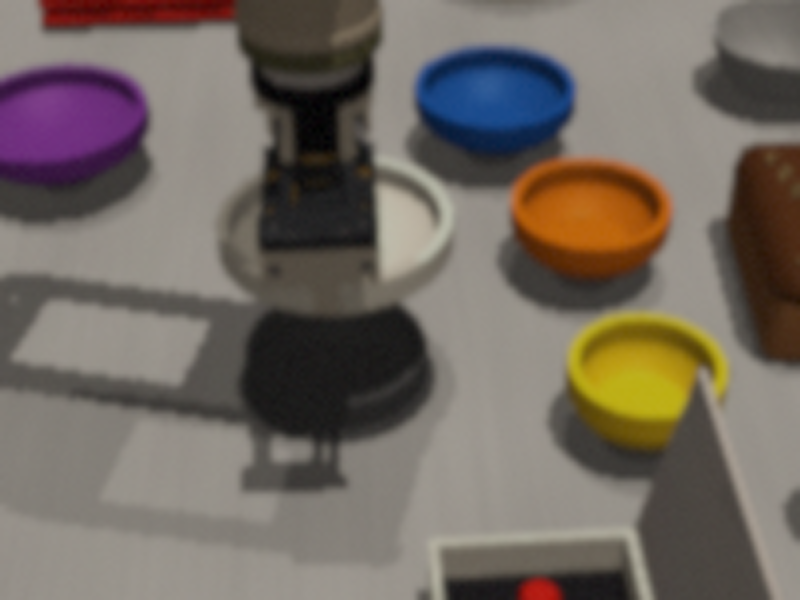

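View pics/w5.png

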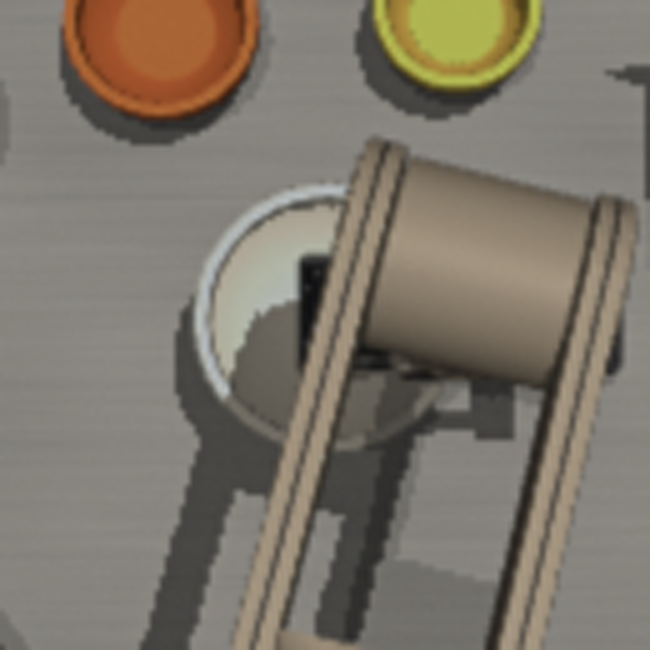

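White is level over the stand. I'll make a small correction and lower it.

Call:
send_rows(rows=[[0.01, 0.03, 0, 0, 0], [0.01, 0.03, 0.2, 0, 0], [0.01, 0.03, 0.4, 0, 0], [0.01, 0.03, 0.5, 0, 0], [0.01, 0.03, 0.58, 0, 0], [0.01, 0.03, 0.65, 0, 0]])

```text
clock: 10.38
position: [411.2, -56.4, 74.7]
tcp_rot: [1.0, 0.0, 0.0, 0.0]
wrist_force: [0.6, -0.0, -3.5]
opening: 8.6
```

Call:
send_rows(rows=[[0, 0, 0.03, 0, 0], [0, 0, 0.06, 0, 0], [0, 0, 0.08, 0, 0], [0, 0, 0.08, 0, 0]])

```text
clock: 10.88
position: [411.4, -56.7, 67.3]
tcp_rot: [1.0, 0.0, 0.001, 0.0]
wrist_force: [-0.2, -2.3, 1.0]
opening: 8.8
```

The load is off the gripper, so I'll release and rise.

Call:
send_rows(rows=[[0, 0, 0, 0, 0.15], [0, 0, 0, 0, 0.4], [0, 0, 0, 0, 0.4], [0, 0, -0.3, 0, 0.4], [0, 0, -0.8, 0, 0.4], [0, 0, -1, 0, 0.4]])

```text
clock: 11.62
position: [412.2, -56.6, 169.8]
tcp_rot: [1.0, 0.0, 0.002, 0.0]
wrist_force: [0.8, -0.8, -0.1]
opening: 37.2
```

Call:
send_rows(rows=[[0.3, -0.4, 0, 0, 0.4], [0.6, -0.8, 0, 0, 0.4], [1, -1, 0, 0, 0.4], [1, -1, 0, 0, 0.4]])

```text
clock: 12.12
position: [511.8, 45.3, 165.5]
tcp_rot: [1.0, 0.001, -0.001, -0.0]
wrist_force: [-0.7, 0.2, -0.3]
opening: 37.0
```

```bash
cat > cov.py <<'E'
from h import *
import sys
o=r.get_obs();print(o["position"].round(1),o["clock"])
t=cam("top");h=cv2.cvtColor(t["pixels"],cv2.COLOR_RGB2HSV)
for k in sys.argv[1:]:
    try:
        k,x,y,z=k.split(',');px=proj(t,[float(x),float(y),float(z)])[0]
        m=cv2.inRange(h,(0,0,152),(180,70,255)) if k=='white' else mask(t,k)
        m,cc,st=blob(m,px,30);print(k,circ(t,m,float(z)).round(1),st)
    except Exception as e: print(k,e)
cv2.imwrite("pics/cov.png",cv2.resize(t["pixels"][100:260,110:310,::-1],None,fx=3.5,fy=3.5,interpolation=2))
E
python3 cov.py white,411,25,78 blue,563,333,72 orange,622,142,72 yellow,630,-57,72;cp pics/cov.png pics/cov1.png
```

```text
[511.8  45.3 165.5] 12.125
white [ 595.3 2730.4 2729.1] [234 140  21  96 718]
blue [562.9 333.2  72.4] [ 133  140   44   44 1515]
orange [622.4 139.4  63.1] [193 127  11  33 194]
yellow [633.1 -60.6  46.6] [261 125  27  33 523]
```

View pics/cov1.png

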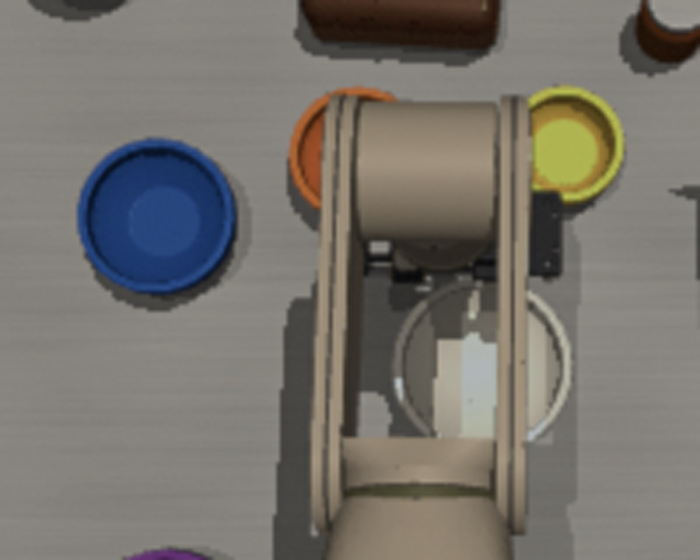

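White appears seated in the stand (crop centre about (485,365)), and blue is unchanged. Going to blue's -y rim.

Call:
send_rows(rows=[[0.1, -0.4, 0, 0, 0.4], [0.3, -0.8, 0, 0, 0.4], [0.4, -1, 0, 0, 0.4]])

```text
clock: 12.55
position: [550.6, 144.7, 167.1]
tcp_rot: [1.0, 0.0, 0.0, -0.0]
wrist_force: [0.0, 0.0, -0.3]
opening: 36.9
```

Call:
send_rows(rows=[[0.05, -0.4, 0, 0, 0.4], [0.11, -0.8, 0, 0, 0.4], [0.11, -1, 0, 0, 0.4], [0.11, -1, 0, 0, 0.4]])

```text
clock: 13.05
position: [561.2, 243.9, 166.8]
tcp_rot: [1.0, 0.001, -0.0, 0.0]
wrist_force: [-0.4, -0.3, 0.4]
opening: 37.2
```

Call:
send_rows(rows=[[0, -0.18, 0, 0, 0.4], [0, -0.18, 0.2, 0, 0.4], [0, -0.18, 0.4, 0, 0.4], [0, -0.18, 0.4, 0, 0.4]])

```text
clock: 13.55
position: [559.4, 260.3, 122.6]
tcp_rot: [1.0, -0.0, -0.003, 0.001]
wrist_force: [-0.9, 0.0, 0.7]
opening: 36.9
```

```bash
python3 cov.py white,411,25,78 blue,563,333,72 orange,622,142,72 yellow,630,-57,72;cp pics/cov.png pics/cov2.png
```

```text
[559.4 260.3 122.6] 13.55
white [419.2  22.6  82.5] [ 223  179   50   51 1834]
blue [526.7 332.2  42.8] [138 165  35  19 499]
orange [622.1 141.   62.8] [ 193  125   39   39 1046]
yellow [630.6 -56.9  54.8] [255 125  33  33 644]
```

View pics/cov2.png

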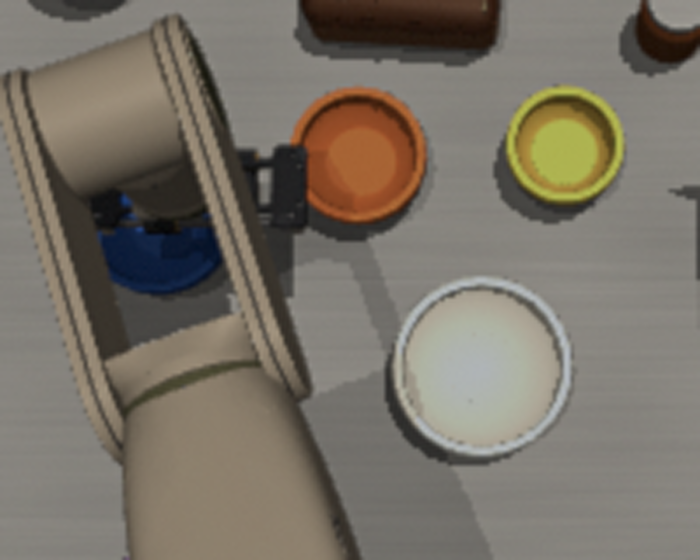

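White reads (419,23) against an expected (411,25). I'll check seating and tilt in the side view.

```bash
python3 - <<'E'
from h import *
d=cam("side");t=cam("top");th=np.linspace(0,2*np.pi,90)
im=cv2.resize(d["pixels"][:,:,::-1],None,fx=6,fy=6,interpolation=2)
for x,y,col in((411,24.7,(0,255,0)),(419,22.6,(0,0,255))):
    p=proj(d,np.c_[x+85*np.cos(th),y+85*np.sin(th),0*th+78]);cv2.polylines(im,[np.int32((p+.5)*6)],True,col,1)
p=proj(d,np.c_[411+76*np.cos(th),24.7+76*np.sin(th),0*th+6]);cv2.polylines(im,[np.int32((p+.5)*6)],True,(255,0,0),1)
cv2.imwrite("pics/ws.png",im[960:1450,1150:1700])
h=cv2.cvtColor(t["pixels"],cv2.COLOR_RGB2HSV)
m,cc,st=blob(cv2.inRange(h,(0,0,152),(180,70,255)),(248,205),20)
for z in(72,78,84,90):print(z,circ(t,m,z))
E
```

```text
72 [419.68028275  22.72849449  82.83101859]
78 [419.24265198  22.58715201  82.48941937]
84 [418.80502172  22.44581051  82.14782055]
90 [418.36739211  22.30447001  81.80622214]
```

View pics/ws.png

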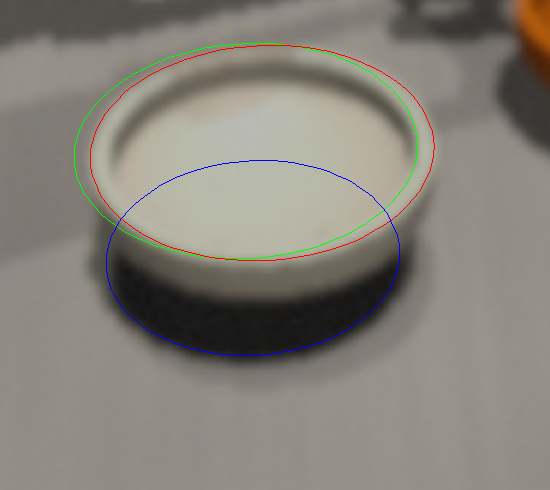

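White sits level at z=78, shifted against the ring's +x side, which is well within tolerance. I'll take (419,23) as the nest centre and pinch blue.

Call:
send_rows(rows=[[0.035, -0.025, 0, 0, 0.4], [0.035, -0.025, 0.2, 0, 0.4], [0.035, -0.025, 0.4, 0, 0.4], [0.035, -0.025, 0.55, 0, 0.4], [0.035, -0.025, 0.62, 0, 0.4], [0.035, -0.025, 0.62, 0, 0.4]])

```text
clock: 14.45
position: [564.6, 264.1, 63.7]
tcp_rot: [1.0, 0.0, -0.001, 0.0]
wrist_force: [0.3, -1.0, -0.2]
opening: 37.1
```

Call:
send_rows(rows=[[0, 0, 0, 0, 0], [0, 0, 0, 0, 0], [0, 0, 0, 0, 0], [0, 0, 0, 0, 0], [0, 0, -0.1, 0, 0], [0, 0, -0.3, 0, 0], [0, 0, -0.6, 0, 0], [0, 0, -0.9, 0, 0]])

```text
clock: 15.45
position: [565.3, 264.2, 156.8]
tcp_rot: [1.0, 0.0, 0.0, -0.0]
wrist_force: [0.9, 0.3, -4.1]
opening: 8.8
```

```bash
python3 snap.py b3 side 180 60 200 150 4
```

```text
[567.6 265.1 162.3] [2.2 1.9 1.4] 8.8 15.5
```

View pics/b3.png

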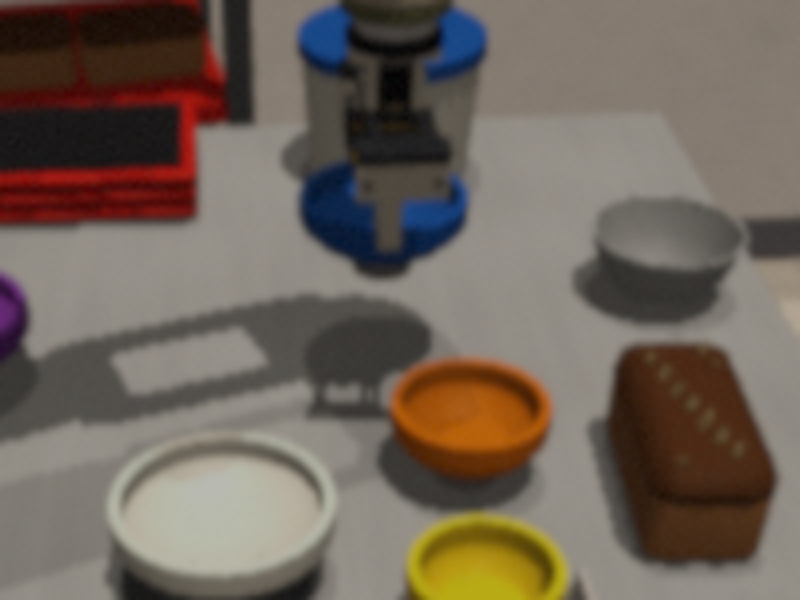

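Blue is held level. Carrying it over.

Call:
send_rows(rows=[[-0.1, 0.2, -0.1, 0, 0], [-0.25, 0.5, -0.2, 0, 0], [-0.4, 0.8, -0.2, 0, 0], [-0.5, 1, -0.2, 0, 0]])

```text
clock: 16.0
position: [514.8, 163.0, 175.3]
tcp_rot: [1.0, -0.0, 0.001, 0.0]
wrist_force: [0.5, -0.2, -2.4]
opening: 8.8
```

Call:
send_rows(rows=[[-0.15, 0.3, 0, 0, 0], [-0.3, 0.6, 0, 0, 0], [-0.45, 0.9, 0, 0, 0], [-0.5, 1, 0, 0, 0]])

```text
clock: 16.5
position: [464.9, 62.9, 175.2]
tcp_rot: [1.0, -0.001, 0.001, 0.0]
wrist_force: [1.1, 0.0, -3.1]
opening: 8.3
```

Call:
send_rows(rows=[[-0.15, 0.3, 0, 0, 0], [-0.3, 0.6, 0, 0, 0], [-0.42, 0.85, 0, 0, 0], [-0.45, 1, 0, 0, 0], [-0.45, 1, 0, 0, 0], [-0.45, 1, 0, 0, 0]])

```text
clock: 17.25
position: [420.8, -35.2, 174.8]
tcp_rot: [1.0, 0.0, 0.0, -0.0]
wrist_force: [-0.6, 0.6, -4.1]
opening: 8.9
```

```bash
python3 snap.py b4 side 150 90 200 150 4; python3 snap.py b5 top 180 140 130 130 5
```

```text
[420.7 -35.1 174.7] [ 0.1  0.  -2.7] 8.2 17.3
[420.6 -35.1 174.6] [ 0.2  0.2 -4.2] 8.5 17.35
```

View pics/b4.png

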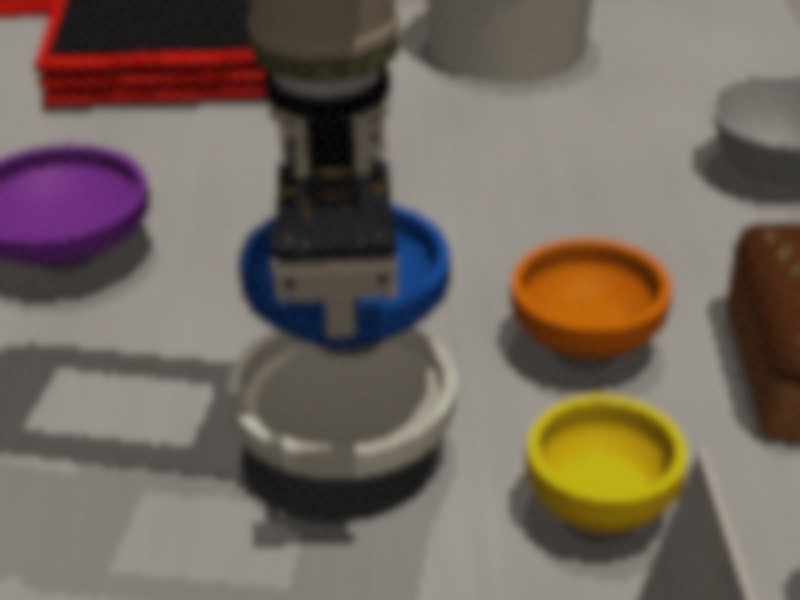

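View pics/b5.png

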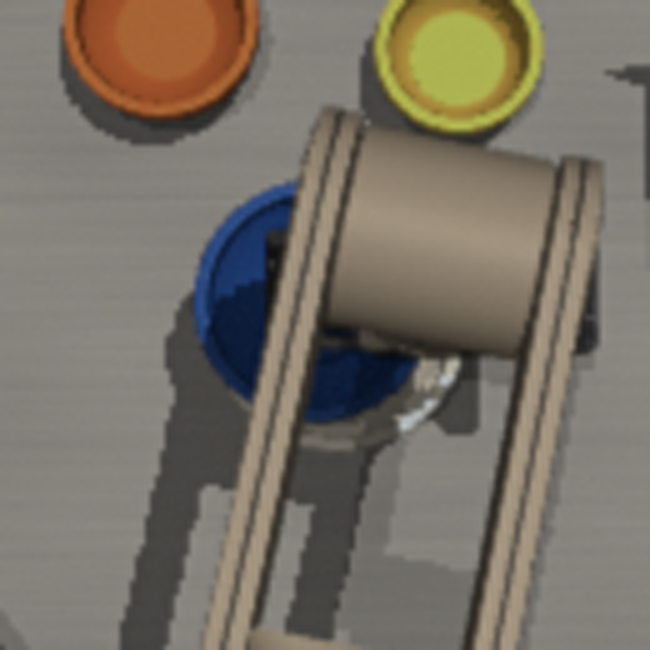

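Blue is over white. The yellow cover looks to have shifted, from crop (458,20) to (458,55), which would be the announced knock. I'll measure the held blue rim and yellow.

```bash
cat > held.py <<'E'
# fit arc of the held cover rim with fixed radius: args color z R x y
from h import *
import sys
c,z,R,x,y=sys.argv[1],*map(float,sys.argv[2:6])
t=cam("top");o=r.get_obs();print(o["position"].round(1))
px=proj(t,[x,y,z])[0]
m=mask(t,c);k=cv2.connectedComponentsWithStats(m)
p=[]
cs=cv2.findContours(m,cv2.RETR_EXTERNAL,cv2.CHAIN_APPROX_NONE)[0]
for q in cs:
    if len(q)>8: p.append(unproj(t,q[:,0],z)[:,:2])
p=np.vstack(p);d=np.hypot(*(p-[x,y]).T);p=p[(d>R-14)&(d<R+14)]
s=least_squares(lambda q:np.hypot(*(p-q).T)-(R-2.5),[x,y],loss='cauchy',f_scale=1.5);print(len(p),s.x.round(1),"TCP-cov",(o["position"][:2]-s.x).round(1))
E
python3 held.py blue 184.7 75 420 35
python3 cov.py orange,622,142,72 yellow,610,-57,72
```

```text
[420.5 -35.1 174.6]
81 [424.7  34.3] TCP-cov [ -4.2 -69.4]
[420.5 -35.1 174.6] 17.4
orange [621.7 142.3  63.6] [ 193  125   39   39 1109]
yellow [601.1 -57.5  54.8] [255 134  33  33 645]
```

The knock has happened: yellow is now at (601,-57.5). Aligning blue by camera and descending part-way.

Call:
send_rows(rows=[[-0.04, 0.12, 0, 0, 0], [-0.04, 0.12, 0.2, 0, 0], [-0.04, 0.12, 0.4, 0, 0], [-0.04, 0.12, 0.55, 0, 0], [-0.04, 0.12, 0.55, 0, 0]])

```text
clock: 18.08
position: [415.2, -47.9, 118.4]
tcp_rot: [1.0, 0.0, -0.001, -0.0]
wrist_force: [-0.1, 0.1, -2.9]
opening: 8.8
```

```bash
python3 held.py blue 129 75 419 23; python3 snap.py b6 side 170 110 150 110 5
```

```text
[415.9 -47.9 119.4]
82 [419.7  20.8] TCP-cov [ -3.8 -68.7]
[416.5 -48.  120.1] [ 0.4 -0.7 -3.6] 8.6 18.175
```

View pics/b6.png

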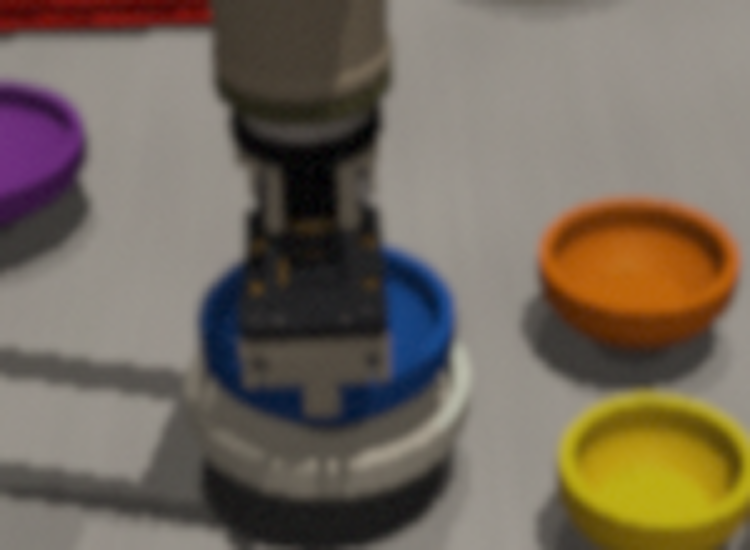

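Call:
send_rows(rows=[[0, -0.015, 0.05, 0, 0], [0, -0.015, 0.1, 0, 0], [0, -0.015, 0.15, 0, 0], [0, -0.015, 0.17, 0, 0]])

```text
clock: 18.68
position: [416.1, -46.4, 102.3]
tcp_rot: [1.0, 0.0, -0.0, 0.0]
wrist_force: [-0.1, -1.7, 1.6]
opening: 8.6
```

Call:
send_rows(rows=[[0, 0, 0.02, 0, 0], [0, 0, 0.04, 0, 0], [0, 0, 0.04, 0, 0]])

```text
clock: 19.05
position: [417.7, -47.9, 101.1]
tcp_rot: [1.0, 0.0, 0.001, 0.001]
wrist_force: [-4.9, -6.2, 15.0]
opening: 8.7
```

Blue is seated (contact at TCP z of about 102). Releasing.

Call:
send_rows(rows=[[0, 0, -0.03, 0, 0.1], [0, 0, -0.03, 0, 0.4], [0, 0, -0.03, 0, 0.4], [0, 0, -0.3, 0, 0.4], [0, 0, -0.6, 0, 0.4], [0.2, -0.2, -0.7, 0, 0.4], [0.6, -0.4, -0.7, 0, 0.4], [0.9, -0.7, -0.7, 0, 0.4]])

```text
clock: 20.05
position: [507.7, 24.2, 168.7]
tcp_rot: [1.0, -0.0, 0.0, 0.0]
wrist_force: [0.6, -0.3, 1.1]
opening: 37.2
```

Call:
send_rows(rows=[[0.4, -0.2, 0, 0, 0.4], [0.8, -0.4, 0, 0, 0.4], [1, -0.6, 0, 0, 0.4], [1, -0.6, 0, 0, 0.4]])

```text
clock: 20.55
position: [606.8, 85.1, 167.6]
tcp_rot: [1.0, 0.001, -0.001, -0.0]
wrist_force: [-0.8, 0.2, -0.4]
opening: 37.2
```

```bash
python3 - <<'E'
from h import *
o=r.get_obs();print(o["position"].round(1))
d=cam("side");t=cam("top");th=np.linspace(0,2*np.pi,90)
m,cc,st=blob(mask(t,'blue'),(248,200),25)
q=circ(t,m,109);print(q,st)
im=cv2.resize(d["pixels"][:,:,::-1],None,fx=6,fy=6,interpolation=2)
for z,col in((109,(0,255,0)),):
    p=proj(d,np.c_[q[0]+75*np.cos(th),q[1]+75*np.sin(th),0*th+z]);cv2.polylines(im,[np.int32((p+.5)*6)],True,col,1)
cv2.imwrite("pics/ws2.png",im[900:1450,1150:1750])
cv2.imwrite("pics/ws3.png",cv2.resize(t["pixels"][100:260,110:310,::-1],None,fx=3.5,fy=3.5,interpolation=2))
E
```

```text
[606.8  85.1 167.6]
[417.41226701  -4.29678656  49.27565916] [246 182  24  44 736]
```

View pics/ws2.png

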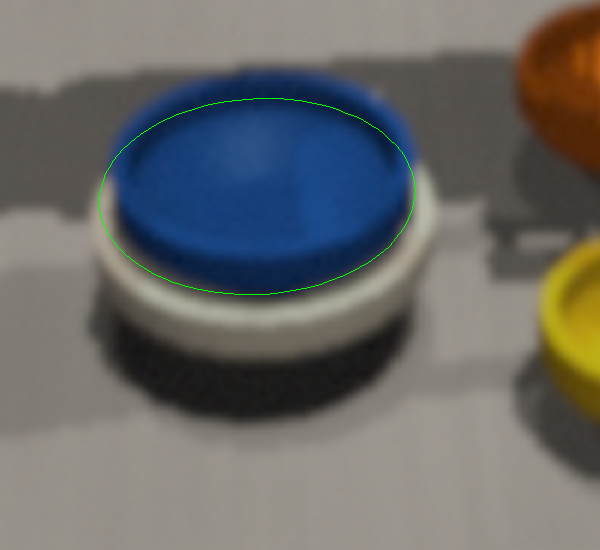

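View pics/ws3.png

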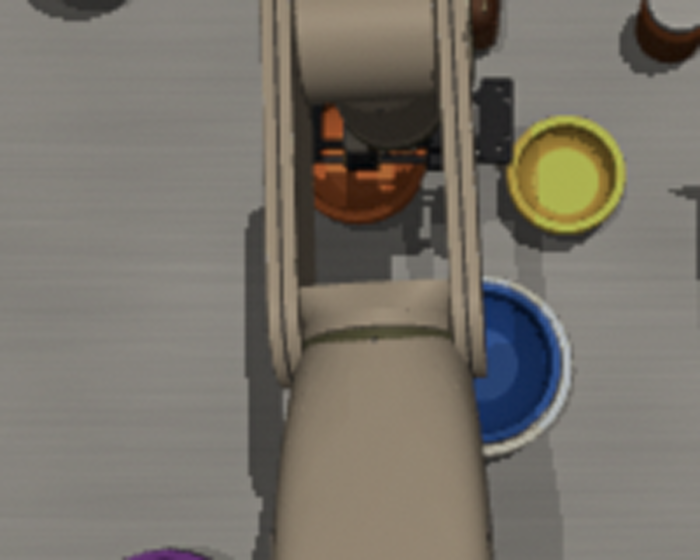

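Blue is nested in white; the green overlay came from an occluded fit and can be ignored. Next is orange.

Call:
send_rows(rows=[[0.15, 0.04, 0, 0, 0.4], [0.15, 0.04, 0.3, 0, 0.4], [0.15, 0.04, 0.5, 0, 0.4], [0.15, 0.04, 0.5, 0, 0.4], [0.15, 0.04, 0.5, 0, 0.4]])

```text
clock: 21.28
position: [621.4, 79.6, 119.5]
tcp_rot: [1.0, 0.0, 0.0, -0.0]
wrist_force: [-0.0, -0.5, -0.1]
opening: 36.8
```

```bash
python3 held.py blue 109 75 419 23;  python3 snap.py o1 side 240 100 130 100 5;python3 -c "
from h import *
print(r.get_obs()['position'])"
```

```text
[621.8  79.7 120. ]
62 [418.   26.3] TCP-cov [203.8  53.5]
[622.   79.8 120.1] [ 0.7 -0.1  0.6] 37.1 21.375
[621.96504251  79.77648729 120.11141687]
```

View pics/o1.png

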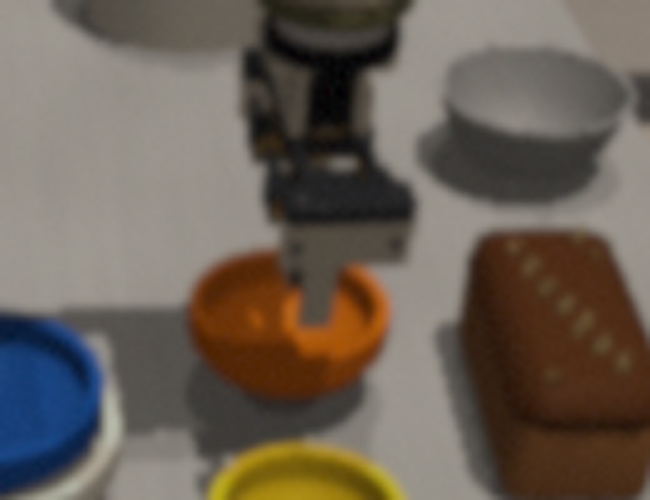

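The jaws are over the near rim of orange, and blue reads (418,26). Pinching.

Call:
send_rows(rows=[[0, 0, 0.2, 0, 0.4], [0, 0, 0.4, 0, 0.4], [0, 0, 0.55, 0, 0.4], [0, 0, 0.58, 0, 0.4], [0, 0, 0.58, 0, 0.4]])

```text
clock: 22.0
position: [621.1, 79.8, 60.3]
tcp_rot: [1.0, 0.0, -0.0, 0.0]
wrist_force: [0.0, 0.2, 0.6]
opening: 37.2
```

Call:
send_rows(rows=[[0, 0, 0, 0, 0], [0, 0, 0, 0, 0], [0, 0, 0, 0, 0], [0, 0, 0, 0, 0], [0, 0, -0.1, 0, 0], [0, 0, -0.3, 0, 0], [0, 0, -0.6, 0, 0], [0, 0, -0.9, 0, 0]])

```text
clock: 23.0
position: [621.3, 79.7, 152.9]
tcp_rot: [1.0, 0.0, 0.0, 0.0]
wrist_force: [-0.1, 0.6, -3.4]
opening: 9.6
```

```bash
python3 snap.py o2 side 220 80 160 120 5;python3 held.py orange 162 66 622 142
```

```text
[623.8  79.9 158.2] [ 2.3 -0.   1.1] 10.2 23.05
[624.3  79.9 156.7]
24 [621.6 143.1] TCP-cov [  2.7 -63.2]
```

View pics/o2.png

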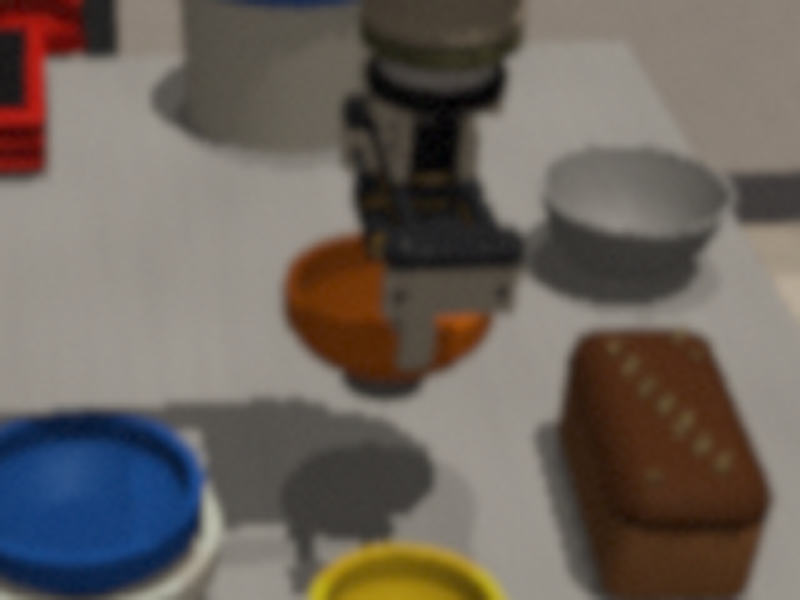

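Orange is held. I'll raise it clear of the stack and carry it.

Call:
send_rows(rows=[[-0.1, 0.05, -0.2, 0, 0], [-0.3, 0.15, -0.45, 0, 0], [-0.6, 0.3, -0.5, 0, 0], [-0.9, 0.5, -0.5, 0, 0], [-1, 0.6, -0.5, 0, 0]])

```text
clock: 23.72
position: [519.7, 19.1, 200.0]
tcp_rot: [1.0, -0.0, -0.0, 0.0]
wrist_force: [0.4, 0.5, -2.1]
opening: 9.8
```

Call:
send_rows(rows=[[-0.3, 0.15, 0, 0, 0], [-0.6, 0.35, 0, 0, 0], [-0.9, 0.5, 0, 0, 0], [-1, 0.57, 0, 0, 0], [-1, 0.57, 0, 0, 0], [-1, 0.57, 0, 0, 0]])

```text
clock: 24.48
position: [422.1, -37.0, 200.7]
tcp_rot: [1.0, 0.0, 0.0, -0.0]
wrist_force: [0.2, -0.3, -2.7]
opening: 10.0
```

```bash
python3 held.py orange 212 66 423 24; python3 snap.py o3 side 150 70 200 150 4; python3 snap.py o4 top 180 120 130 130 5
```

```text
[422.1 -36.9 200.7]
107 [419.6  23.1] TCP-cov [  2.5 -60. ]
[421.9 -36.9 200.6] [ 0.2  0.6 -3. ] 9.9 24.575
[421.8 -36.9 200.6] [ 0.  -0.3 -2.3] 10.0 24.625
```

View pics/o3.png

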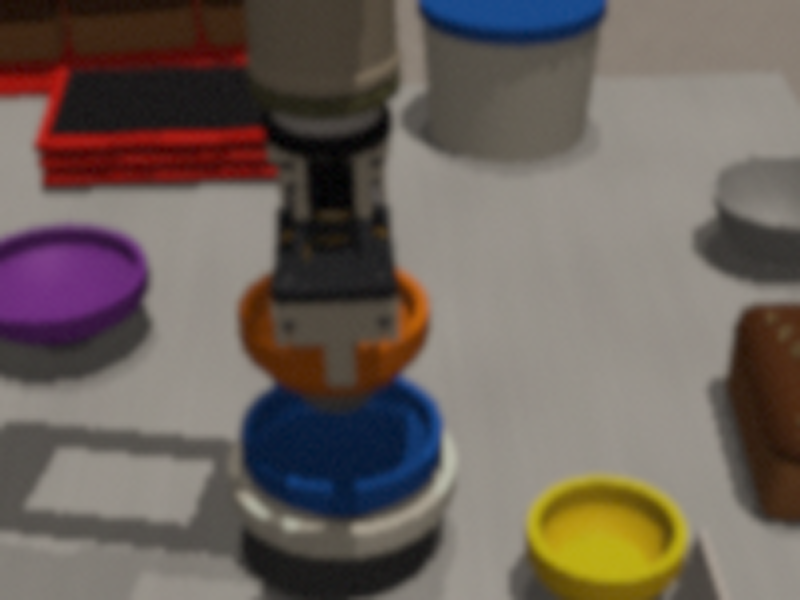

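View pics/o4.png

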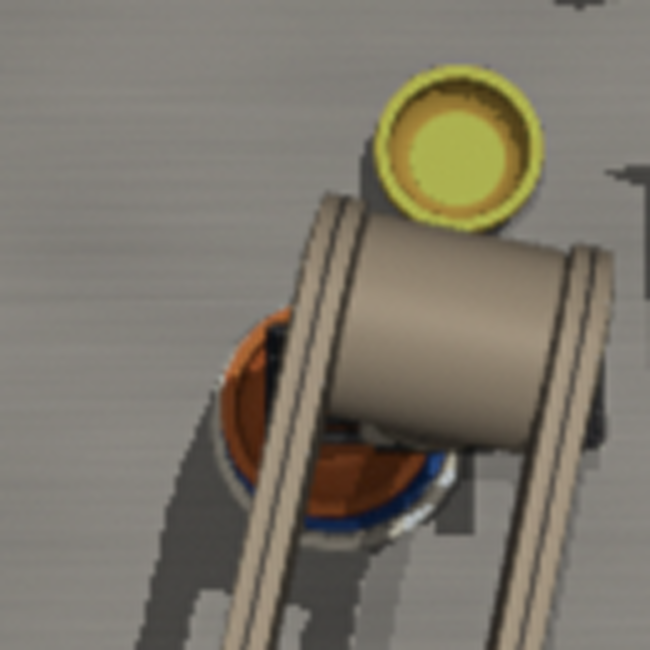

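Call:
send_rows(rows=[[-0.01, -0.015, 0.15, 0, 0], [-0.01, -0.015, 0.3, 0, 0], [-0.01, -0.015, 0.45, 0, 0], [-0.01, -0.015, 0.55, 0, 0], [-0.01, -0.015, 0.55, 0, 0]])

```text
clock: 25.25
position: [419.5, -35.7, 144.4]
tcp_rot: [1.0, 0.0, -0.001, -0.0]
wrist_force: [0.5, -0.3, -3.8]
opening: 9.4
```

```bash
python3 held.py orange 157 66 419 25
```

```text
[420.  -35.8 145.3]
87 [418.2  24.3] TCP-cov [  1.8 -60. ]
```

Call:
send_rows(rows=[[0, 0, 0.04, 0, 0], [0, 0, 0.08, 0, 0], [0, 0, 0.12, 0, 0], [0, 0, 0.12, 0, 0]])

```text
clock: 25.8
position: [420.0, -35.8, 133.2]
tcp_rot: [1.0, 0.0, -0.0, -0.0]
wrist_force: [-0.7, 0.2, -2.7]
opening: 9.6
```

Call:
send_rows(rows=[[0, 0, 0.02, 0, 0], [0, 0, 0.03, 0, 0], [0, 0, 0.03, 0, 0]])

```text
clock: 26.18
position: [420.3, -35.8, 130.6]
tcp_rot: [1.0, 0.0, -0.0, -0.0]
wrist_force: [0.9, -0.8, -3.3]
opening: 9.8
```

Still carrying weight, so down a little more.

Call:
send_rows(rows=[[0, 0, 0.015, 0, 0], [0, 0, 0.03, 0, 0], [0, 0, 0.03, 0, 0]])

```text
clock: 26.55
position: [421.1, -36.5, 129.0]
tcp_rot: [1.0, 0.0, 0.001, 0.001]
wrist_force: [-2.7, -2.7, 6.5]
opening: 9.9
```

Orange is seated. For yellow I'll pinch the +y side instead, because a gripper at its -y side would come too close to the raised lid.

Call:
send_rows(rows=[[0, 0, -0.01, 0, 0.1], [0, 0, -0.01, 0, 0.4], [0, 0, -0.01, 0, 0.4], [0, 0, -0.3, 0, 0.4], [0, 0, -0.6, 0, 0.4], [0.3, -0.05, -0.7, 0, 0.4], [0.7, -0.1, -0.7, 0, 0.4], [1, -0.2, -0.7, 0, 0.4]])

```text
clock: 27.55
position: [521.8, -15.6, 197.7]
tcp_rot: [1.0, 0.0, 0.0, -0.0]
wrist_force: [-0.0, -0.1, 0.3]
opening: 37.1
```

Call:
send_rows(rows=[[0.3, -0.1, 0.2, 0, 0.4], [0.6, -0.12, 0.4, 0, 0.4], [0.8, -0.12, 0.5, 0, 0.4], [0.8, -0.12, 0.6, 0, 0.4], [0.8, -0.12, 0.6, 0, 0.4]])

```text
clock: 28.18
position: [598.9, -3.6, 136.2]
tcp_rot: [1.0, 0.0, -0.001, -0.0]
wrist_force: [-0.8, -1.1, 0.1]
opening: 36.9
```

```bash
python3 held.py orange 140 66 418 25; python3 held.py yellow 72 57 601 -57.5; python3 snap.py y1 side 170 90 200 150 4;python3 snap.py y2 top 180 100 160 130 4.5
```

```text
[599.3  -3.7 137.2]
[599.7  -3.7 137.9]
53 [603.1 -57.4] TCP-cov [-3.4 53.7]
[600.   -3.8 138.4] [ 0.3  0.4 -0.7] 37.1 28.325
[600.3  -3.8 138.6] [0.2 0.1 0.1] 37.3 28.375Traceback (most recent call last):
  File "held.py", line 12, in <module>
    p=np.vstack(p);d=np.hypot(*(p-[x,y]).T);p=p[(d>R-14)&(d<R+14)]
    return _nx.concatenate(arrs, 0, dtype=dtype, casting=casting)
           ~~~~~~~~~~~~~~~^^^^^^^^^^^^^^^^^^^^^^^^^^^^^^^^^^^^^^^
ValueError: need at least one array to concatenate
```

View pics/y1.png

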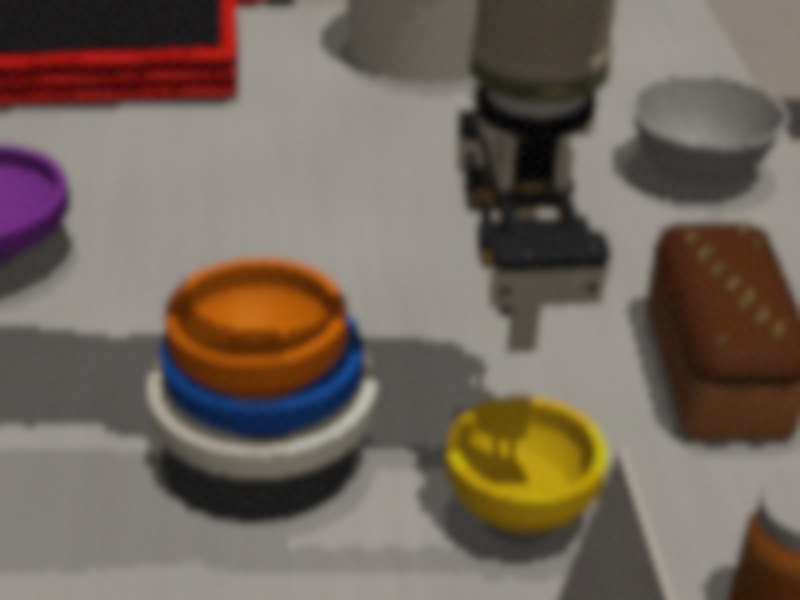

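View pics/y2.png

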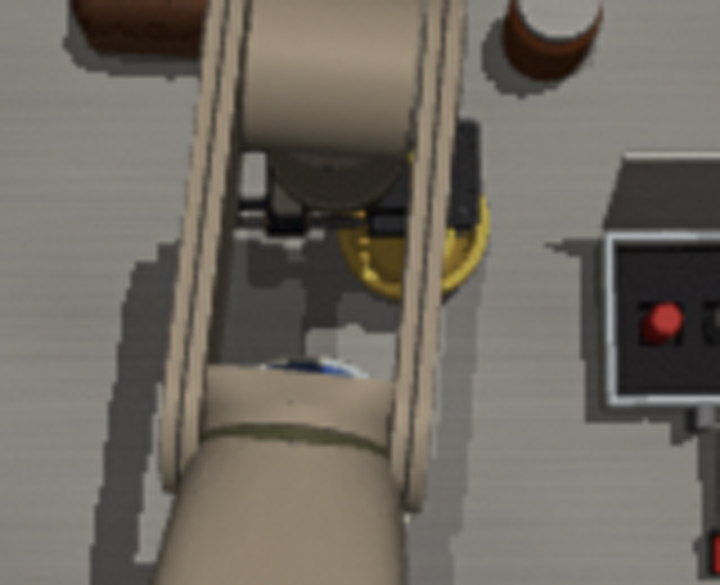

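The stack of white, blue and orange is level, around side-crop (255,370). The jaws are over yellow's far rim, so I'll pinch.

Call:
send_rows(rows=[[0.01, 0.01, 0.3, 0, 0.4], [0.01, 0.01, 0.5, 0, 0.4], [0.01, 0.01, 0.7, 0, 0.4], [0.01, 0.01, 0.78, 0, 0.4], [0.01, 0.01, 0.78, 0, 0.4]])

```text
clock: 29.0
position: [600.8, -4.7, 59.0]
tcp_rot: [1.0, 0.0, -0.001, -0.0]
wrist_force: [-0.1, 0.2, -0.1]
opening: 36.9
```

Call:
send_rows(rows=[[0, 0, 0, 0, 0], [0, 0, 0, 0, 0], [0, 0, 0, 0, 0], [0, 0, 0, 0, 0], [0, 0, -0.1, 0, 0], [0, 0, -0.3, 0, 0], [0, 0, -0.6, 0, 0], [0, 0, -0.9, 0, 0]])

```text
clock: 30.0
position: [601.4, -4.6, 151.9]
tcp_rot: [1.0, 0.0, 0.0, -0.0]
wrist_force: [0.4, -0.0, -2.6]
opening: 8.7
```

```bash
python3 snap.py y3 side 220 80 160 120 5
```

```text
[603.9  -4.8 157.1] [2.2 0.4 2.5] 8.7 30.05
```

View pics/y3.png

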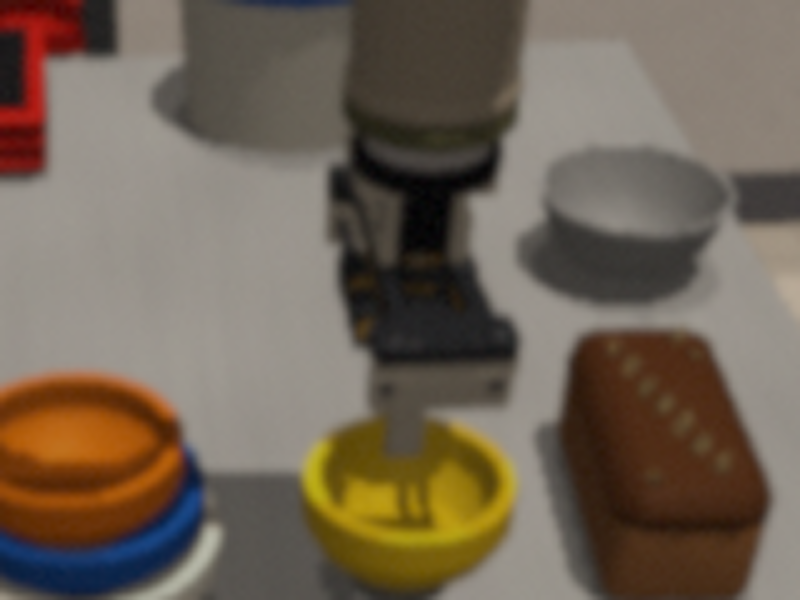

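Call:
send_rows(rows=[[0, 0, -0.3, 0, 0], [0, 0, -0.6, 0, 0], [-0.1, 0, -0.8, 0, 0], [-0.3, -0.1, -0.8, 0, 0], [-0.6, -0.3, -0.8, 0, 0], [-0.9, -0.4, -0.8, 0, 0]])

```text
clock: 30.8
position: [509.7, 36.0, 229.4]
tcp_rot: [1.0, 0.0, -0.0, -0.0]
wrist_force: [0.7, 0.4, -2.0]
opening: 9.1
```

Call:
send_rows(rows=[[-0.3, -0.15, 0, 0, 0], [-0.6, -0.25, 0, 0, 0], [-0.8, -0.35, 0, 0, 0], [-0.92, -0.42, 0, 0, 0], [-0.92, -0.42, 0, 0, 0], [-0.92, -0.42, 0, 0, 0]])

```text
clock: 31.55
position: [419.7, 77.0, 229.7]
tcp_rot: [1.0, 0.0, 0.0, 0.0]
wrist_force: [-0.5, 0.1, -2.0]
opening: 8.9
```

```bash
python3 held.py yellow 244 57 418 24; python3 held.py orange 140 66 418 25; python3 snap.py y4 side 150 50 200 150 4; python3 snap.py y5 top 180 120 130 130 5
```

```text
[419.7  76.9 229.7]
87 [415.5  26.9] TCP-cov [ 4.2 50. ]
[419.7  76.9 229.6]
86 [417.3  26.6] TCP-cov [ 2.4 50.2]
[419.6  76.9 229.5] [-0.1  0.3 -2.7] 9.0 31.7
[419.6  76.9 229.5] [ 1.   0.4 -1.6] 8.9 31.75
```

View pics/y4.png

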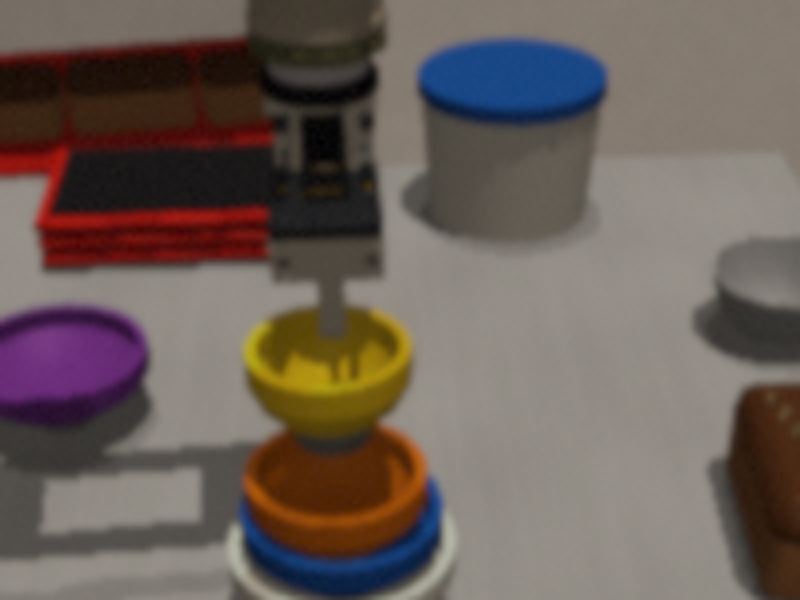

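View pics/y5.png

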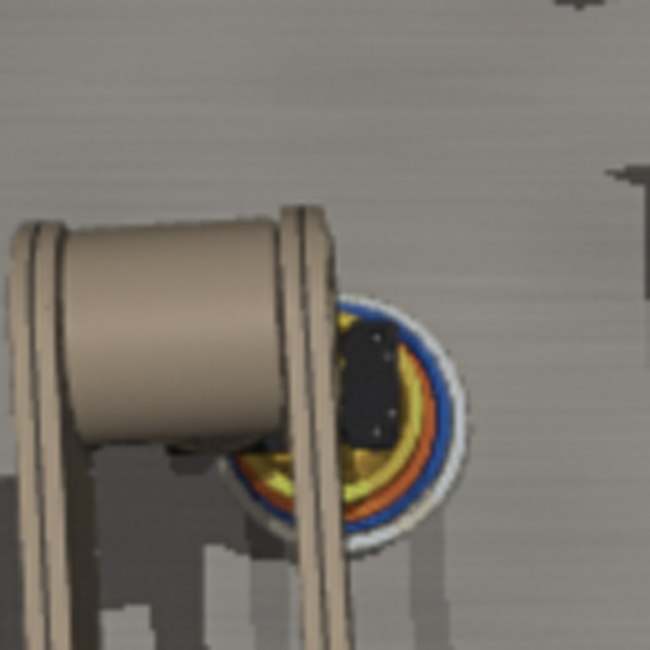

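Call:
send_rows(rows=[[0.015, 0, 0.15, 0, 0], [0.015, 0, 0.3, 0, 0], [0.015, 0, 0.45, 0, 0], [0.015, 0, 0.55, 0, 0], [0.015, 0, 0.55, 0, 0]])

```text
clock: 32.38
position: [420.0, 77.1, 173.4]
tcp_rot: [1.0, 0.0, -0.001, 0.0]
wrist_force: [-0.7, 0.0, -2.1]
opening: 8.8
```

```bash
python3 held.py yellow 188 57 417 26.5
```

```text
[420.5  77.2 174.3]
82 [416.   26.8] TCP-cov [ 4.5 50.5]
```

Call:
send_rows(rows=[[0, 0, 0.04, 0, 0], [0, 0, 0.08, 0, 0], [0, 0, 0.11, 0, 0], [0, 0, 0.11, 0, 0]])

```text
clock: 32.92
position: [420.5, 77.2, 163.3]
tcp_rot: [1.0, 0.0, -0.0, 0.0]
wrist_force: [-0.9, -0.6, -1.8]
opening: 8.5
```

Call:
send_rows(rows=[[0, 0, 0.015, 0, 0], [0, 0, 0.025, 0, 0], [0, 0, 0.025, 0, 0]])

```text
clock: 33.3
position: [420.7, 77.2, 161.1]
tcp_rot: [1.0, 0.0, -0.0, 0.0]
wrist_force: [-0.2, 0.6, -2.1]
opening: 8.7
```

Call:
send_rows(rows=[[0, 0, 0.015, 0, 0], [0, 0, 0.03, 0, 0], [0, 0, 0.03, 0, 0]])

```text
clock: 33.67
position: [421.3, 77.4, 159.3]
tcp_rot: [1.0, 0.0, 0.001, -0.0]
wrist_force: [-2.4, 2.4, 5.5]
opening: 8.7
```

Yellow is seated. Releasing, rising and moving clear to look.

Call:
send_rows(rows=[[0, 0, -0.01, 0, 0.1], [0, 0, -0.01, 0, 0.4], [0, 0, -0.01, 0, 0.4], [0, 0, -0.3, 0, 0.4], [0, 0, -0.6, 0, 0.4], [0, 0, -0.8, 0, 0.5], [0, 0.4, -0.8, 0, 0.5], [0, 0.9, -0.8, 0, 0.5]])

```text
clock: 34.67
position: [420.9, -13.2, 238.5]
tcp_rot: [1.0, 0.001, 0.0, 0.0]
wrist_force: [0.1, -0.1, 0.6]
opening: 46.4
```

Call:
send_rows(rows=[[0, 0.5, 0, 0, 0.5], [0, 1, 0, 0, 0.5], [0, 1, 0, 0, 0.5]])

```text
clock: 35.05
position: [420.4, -115.6, 237.9]
tcp_rot: [1.0, -0.002, -0.0, 0.0]
wrist_force: [-0.0, 0.1, 0.3]
opening: 46.5
```

Call:
send_rows(rows=[[0, 0.5, 0, 0, 0.5], [0, 1, 0, 0, 0.5], [0, 1, 0, 0, 0.5]])

```text
clock: 35.42
position: [420.6, -214.3, 237.8]
tcp_rot: [1.0, -0.001, -0.0, -0.0]
wrist_force: [0.1, -0.4, -0.5]
opening: 46.4
```

```bash
cat > stack.py <<'E'
from h import *
t=cam("top");s=cam("side");print(r.get_obs()["position"].round(1),r.get_obs()["clock"])
th=np.linspace(0,2*np.pi,90)
y=circ(t,blob(mask(t,'yellow'),proj(t,[417,26,171])[0],30)[0],171);print("yellow",y)
im=cv2.resize(s["pixels"][:,:,::-1],None,fx=5,fy=5,interpolation=2)
for (x,yy),R,z in(((y[0],y[1]),57,171),((417.5,26.5),66,140),((418,26),75,109),((419,22.6),85,78)):
    p=proj(s,np.c_[x+R*np.cos(th),yy+R*np.sin(th),0*th+z]);cv2.polylines(im,[np.int32((p+.5)*5)],True,(0,255,0),1)
cv2.imwrite("pics/stk.png",im[600:1200,900:1500])
cv2.imwrite("pics/stkt.png",cv2.resize(t["pixels"][140:260,190:390,::-1],None,fx=4,fy=4,interpolation=2))
E
python3 stack.py
python3 - <<'E'
from h import *
for n,z,px in(("top",60,(355,170)),("side",60,(291,290))):
    d=cam(n)
    for c in('green','red'):
        try:
            m,cc,st=blob(mask(d,c),px,40);print(n,c,cc,st,unproj(d,cc,z).round(1))
        except Exception as e:print(n,c,e)
E
```

```text
[ 420.9 -211.9  237.8] 35.525
yellow [413.58609436  26.67445691  33.64379492]
top green max() iterable argument is empty
top red max() iterable argument is empty
side green [290.6492891  297.81042654] [285 289  13  19 211] [[ 532.8 -361.8   60. ]]
side red [284.56643357 261.95104895] [279 255  12  16 143] [[ 532.  -262.9   60. ]]
```

View pics/stk.png

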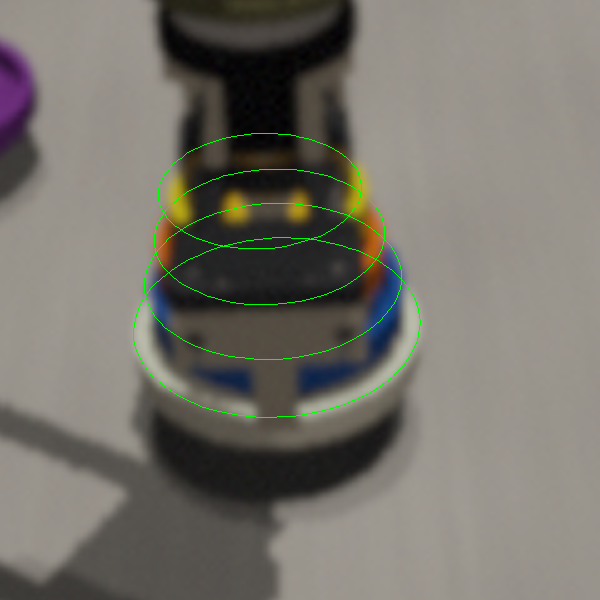

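View pics/stkt.png

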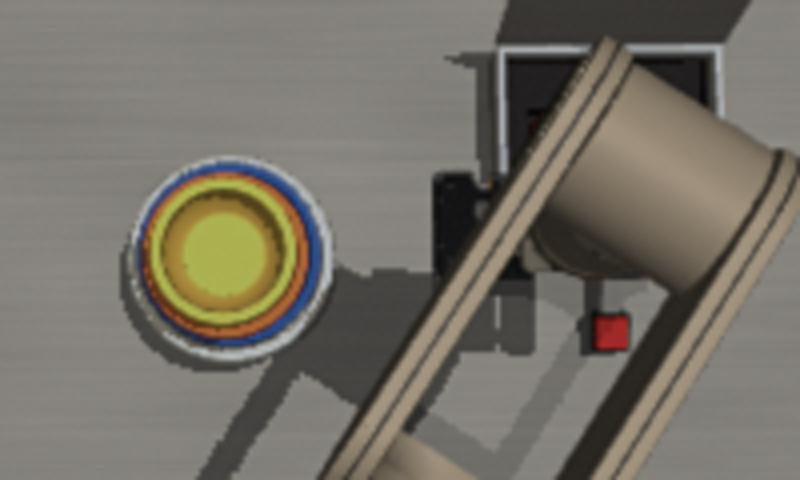

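The stack is nested in order. From the earlier top crop, red's top was at pixel (328,171). I'll use it to locate green with both cameras.

```bash
python3 - <<'E'
from h import *
t=cam("top");s=cam("side")
print("red top",unproj(t,[328.2-.5,171.1-.5],60))
for c,px in(('green',(290,297)),('red',(284,262))):
    m,cc,st=blob(mask(s,c),px,15)
    for z in(44,47):print(c,z,unproj(s,cc,z).round(1))
    # top row->top far edge, width centre
    ys,xs=np.nonzero(m);print(xs.min(),xs.max(),ys.min(),ys.max(), unproj(s,[[xs[ys<ys.min()+8].mean(),ys.min()-.0]],60).round(1))
im=cv2.resize(s["pixels"][:,:,::-1],None,fx=7,fy=7,interpolation=2);th=np.linspace(0,6.28,40)
for y in(-349.5,-299.5,-249.5):
  for z in(60,30):
    p=proj(s,np.c_[530+13*np.cos(th),y+13*np.sin(th),0*th+z]);cv2.polylines(im,[np.int32((p+.5)*7)],True,(0,0,255),1)
cv2.imwrite("pics/g1.png",im[240*7:320*7,250*7:330*7])
E
```

```text
red top [[ 531.10415688 -248.85374468   60.        ]]
green 44 [[ 535.  -351.6   44. ]]
green 47 [[ 534.6 -353.5   47. ]]
285 297 289 307 [[ 536.4 -339.4   60. ]]
red 44 [[ 534.6 -250.1   44. ]]
red 47 [[ 534.2 -252.5   47. ]]
279 290 255 270 [[ 535.1 -241.7   60. ]]
```

View pics/g1.png

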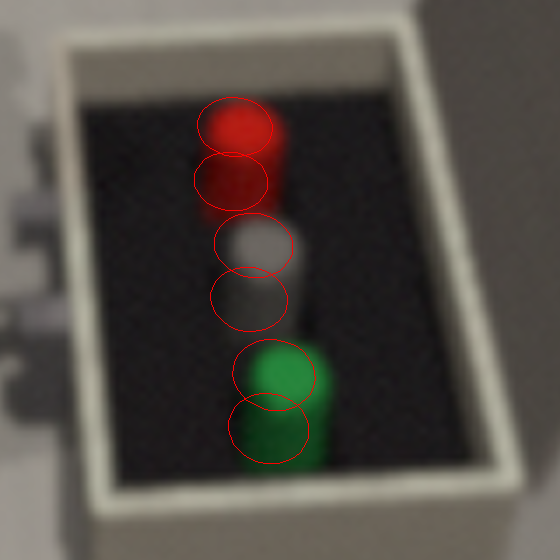

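Green is near (533,-350) and grey is 50 mm beyond it. I'll turn the jaws 25° so the fingers miss grey and the palm misses the raised lid.

Call:
send_rows(rows=[[0.4, 0.4, 0, -0.09, 0.37], [0.7, 0.7, 0, -0.18, 0.37], [1, 1, 0, -0.278, 0.37], [1, 1, 0, -0.278, 0.37], [1, 1, 0, -0.278, 0.37]])

```text
clock: 36.35
position: [520.8, -311.6, 237.9]
tcp_rot: [0.976, 0.216, -0.0, -0.0]
wrist_force: [-0.5, 0.2, 0.4]
opening: 34.3
```

```bash
cat > rel.py <<'E'
# needed shift to target x y z in tool fractions (assumes tool down)
from h import *
import sys
o=r.get_obs();q=o["tcp_rot"];phi=2*np.arctan2(q[1],q[0]);d=np.array(list(map(float,sys.argv[1:4])))-o["position"]
c,s=np.cos(phi),np.sin(phi)
print(o["position"].round(1),"phi",np.degrees(phi).round(1),"rel",np.round([(d[0]*c+d[1]*s)/100,(d[0]*s-d[1]*c)/100,-d[2]/100],3))
E
python3 rel.py 532.5 -350.5 130
```

```text
[ 520.8 -311.6  237.9] phi 25.0 rel [-0.058  0.401  1.079]
```

Call:
send_rows(rows=[[-0.06, 0.4, 0, 0, 0.37], [-0.06, 0.4, 0.3, 0, 0.37], [-0.06, 0.4, 0.7, 0, 0.37], [-0.06, 0.4, 1, 0, 0.37], [-0.06, 0.4, 1, 0, 0.37], [-0.06, 0.4, 1, 0, 0.37]])

```text
clock: 37.1
position: [533.0, -351.5, 140.5]
tcp_rot: [0.976, 0.217, 0.001, 0.001]
wrist_force: [-0.1, 0.3, 0.6]
opening: 34.9
```

```bash
python3 snap.py g2 side 210 200 140 130 5.5; python3 snap.py g3 top 300 110 110 110 6;python3 rel.py 532.5 -350.5 50
```

```text
[ 533.4 -351.9  141. ] [ 0.4 -0.6  0.3] 34.8 37.15
[ 533.5 -352.1  141. ] [ 0.6 -0.3  0.2] 34.2 37.2
[ 533.5 -352.1  141. ] phi 25.0 rel [-0.002 -0.019  0.91 ]
```

View pics/g2.png

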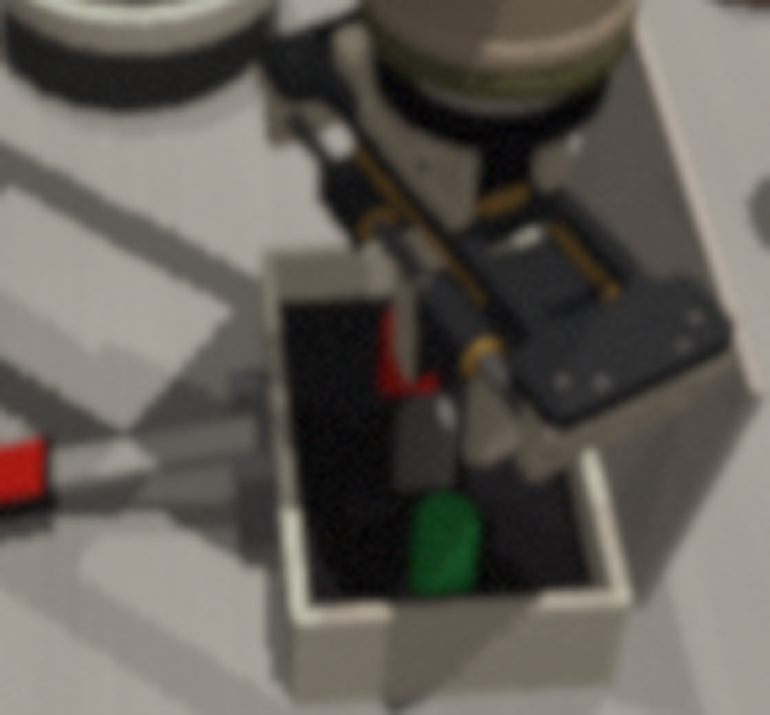

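View pics/g3.png

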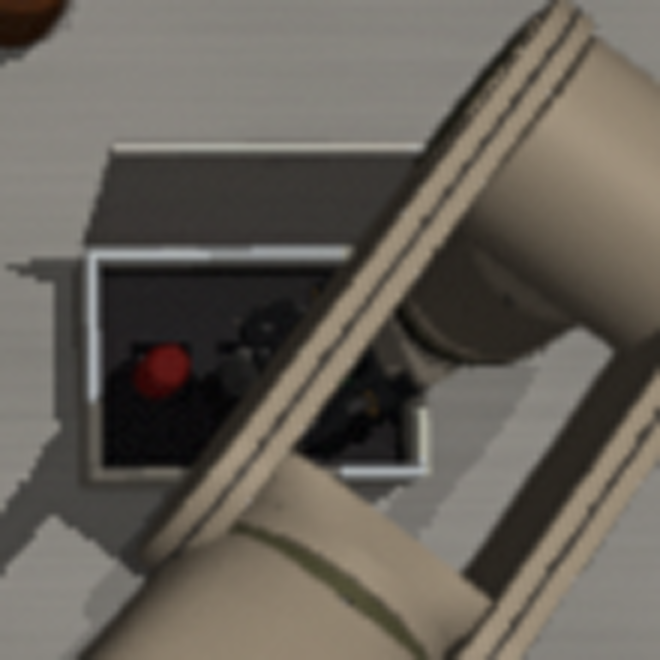

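```bash
python3 - <<'E'
from h import *
s=cam("side");p=r.get_obs()["position"];print(p.round(1))
print("tips pred",proj(s,[p-[0,0,8], p-[0,0,8]+26*np.array([.423,-.906,0]),p-[0,0,8]-26*np.array([.423,-.906,0])]).round(1))
m,cc,st=blob(mask(s,'green'),(290,297),12);ys,xs=np.nonzero(m)
print("green",st,[(y,xs[ys==y].min(),xs[ys==y].max()) for y in sorted(set(ys))])
for x,y in((530,-349.5),(533,-351),(535,-351)):
    print((x,y),proj(s,[[x,y,60],[x,y,30],[x-13,y,45],[x+13,y,45]]).round(1).tolist())
E
```

```text
[ 533.4 -352.1  140.7]
tips pred [[292.5 273.8]
 [299.5 283. ]
 [285.7 265. ]]
green [285 289  12  19 194] [(np.int64(289), np.int64(290), np.int64(290)), (np.int64(290), np.int64(288), np.int64(293)), (np.int64(291), np.int64(287), np.int64(294)), (np.int64(292), np.int64(286), np.int64(295)), (np.int64(293), np.int64(286), np.int64(296)), (np.int64(294), np.int64(286), np.int64(296)), (np.int64(295), np.int64(286), np.int64(296)), (np.int64(296), np.int64(286), np.int64(296)), (np.int64(297), np.int64(285), np.int64(296)), (np.int64(298), np.int64(285), np.int64(296)), (np.int64(299), np.int64(285), np.int64(296)), (np.int64(300), np.int64(285), np.int64(296)), (np.int64(301), np.int64(285), np.int64(296)), (np.int64(302), np.int64(285), np.int64(295)), (np.int64(303), np.int64(285), np.int64(295)), (np.int64(304), np.int64(285), np.int64(295)), (np.int64(305), np.int64(285), np.int64(295)), (np.int64(306), np.int64(285), np.int64(295)), (np.int64(307), np.int64(285), np.int64(294))]
(530, -349.5) [[288.6, 293.0], [287.9, 300.7], [282.5, 297.2], [294.0, 296.6]]
(533, -351) [[290.1, 293.5], [289.3, 301.2], [283.9, 297.7], [295.4, 297.1]]
(535, -351) [[291.0, 293.5], [290.2, 301.1], [284.8, 297.7], [296.3, 297.0]]
```

Green is at about (534,-351) and the tool is centred over it to about 1–2 mm. Lowering slowly.

Call:
send_rows(rows=[[0, -0.01, 0.25, 0, 0.37], [0, -0.01, 0.5, 0, 0.37], [0, -0.01, 0.65, 0, 0.37], [0, -0.01, 0.72, 0, 0.37], [0, -0.01, 0.72, 0, 0.37]])

```text
clock: 37.88
position: [532.1, -350.7, 66.4]
tcp_rot: [0.976, 0.217, 0.0, 0.0]
wrist_force: [0.3, -0.7, 1.0]
opening: 34.5
```

Call:
send_rows(rows=[[0, 0, 0.06, 0, 0.37], [0, 0, 0.12, 0, 0.37], [0, 0, 0.18, 0, 0.37], [0, 0, 0.19, 0, 0.37]])

```text
clock: 38.38
position: [531.5, -350.3, 46.3]
tcp_rot: [0.976, 0.217, -0.0, -0.0]
wrist_force: [-0.1, -0.2, 0.0]
opening: 34.5
```

```bash
python3 snap.py g4 side 210 200 140 130 5.5; python3 snap.py g5 top 300 110 110 110 6
```

```text
[ 531.6 -350.4   46.5] [ 0.1 -0.7  0.6] 34.5 38.425
[ 531.8 -350.5   46.8] [-0.2  0.3  0.8] 34.2 38.475
```

View pics/g4.png

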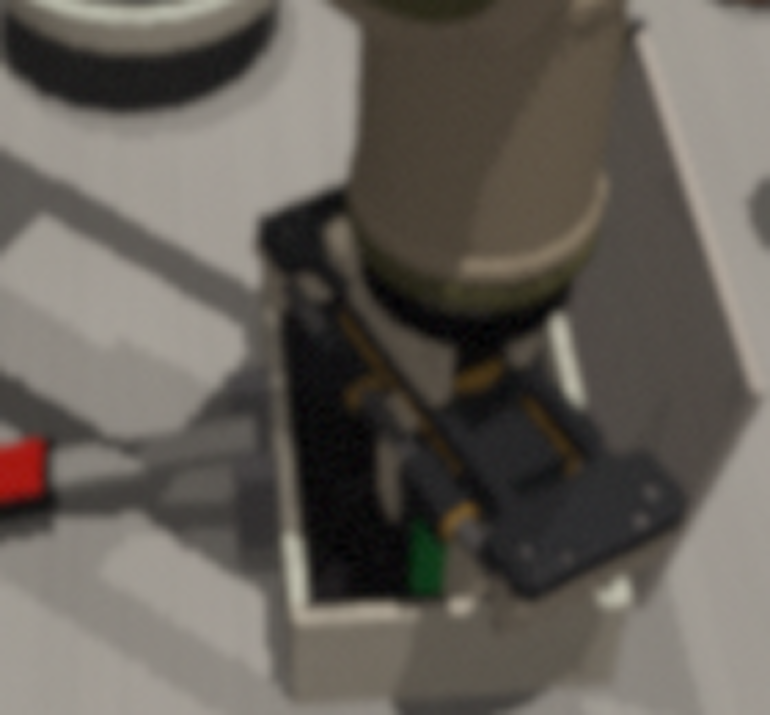

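No contact forces, and green sits between the fingers. Closing and lifting.

Call:
send_rows(rows=[[0, 0, 0, 0, 0.1], [0, 0, 0, 0, 0], [0, 0, 0, 0, 0], [0, 0, 0, 0, 0], [0, 0, -0.15, 0, 0], [0, 0, -0.4, 0, 0], [0, 0, -0.7, 0, 0], [0, 0, -1, 0, 0]])

```text
clock: 39.48
position: [532.0, -350.7, 149.2]
tcp_rot: [0.976, 0.217, 0.0, 0.0]
wrist_force: [-0.2, 0.2, -0.2]
opening: 25.3
```

```bash
python3 snap.py g6 side 210 180 140 130 5.5
```

```text
[ 534.  -352.2  154.5] [ 1.7 -1.2  2.9] 25.4 39.525
```

View pics/g6.png

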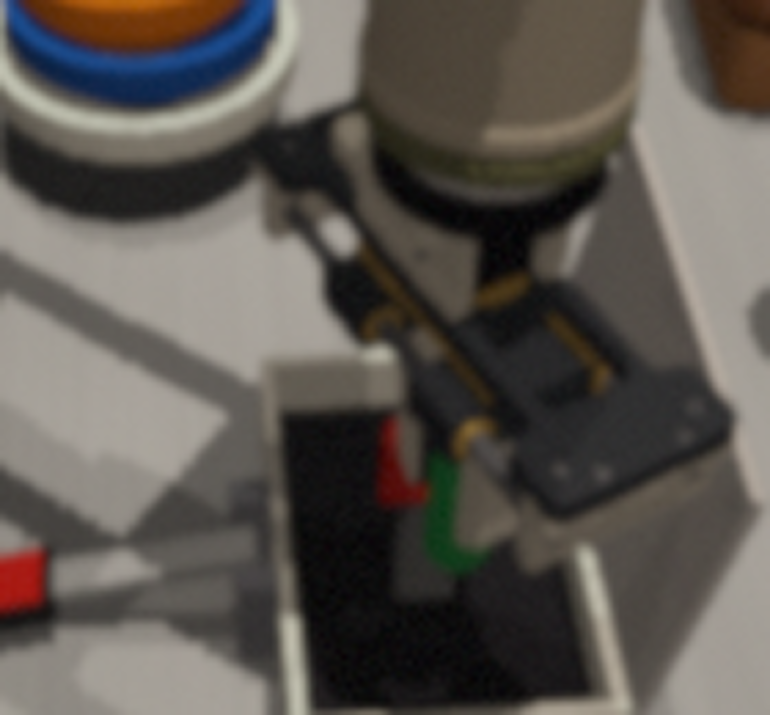

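Green is gripped (opening 25). Up and over to the stack.

Call:
send_rows(rows=[[0, 0, -0.4, 0, 0], [0, 0, -0.8, 0, 0], [0.05, -0.3, -0.9, 0, 0], [0.1, -0.7, -0.9, 0, 0], [0.14, -0.97, -0.9, 0, 0]])

```text
clock: 40.15
position: [503.3, -255.6, 238.0]
tcp_rot: [0.976, 0.217, 0.0, 0.0]
wrist_force: [0.8, -0.1, 0.0]
opening: 25.4
```

Call:
send_rows(rows=[[0.05, -0.4, 0, 0, 0], [0.1, -0.8, 0, 0, 0], [0.14, -0.97, 0, 0, 0]])

```text
clock: 40.52
position: [474.9, -161.6, 237.8]
tcp_rot: [0.976, 0.217, 0.0, 0.0]
wrist_force: [0.4, -0.9, -0.0]
opening: 25.4
```

Call:
send_rows(rows=[[0.05, -0.4, 0, 0, 0], [0.1, -0.8, 0, 0, 0], [0.14, -0.97, 0, 0, 0], [0.14, -0.97, 0, 0, 0], [0.14, -0.97, 0, 0, 0]])

```text
clock: 41.15
position: [447.3, -70.2, 237.3]
tcp_rot: [0.976, 0.217, 0.0, 0.0]
wrist_force: [-0.2, -0.1, -0.0]
opening: 25.2
```

```bash
python3 rel.py 418 25.5 232
```

```text
[447.3 -70.2 237.3] phi 25.0 rel [ 0.139 -0.991  0.053]
```

Call:
send_rows(rows=[[0.05, -0.4, 0, 0, 0], [0.1, -0.8, 0, 0, 0], [0.14, -0.99, 0, 0, 0], [0.14, -0.99, 0.05, 0, 0], [0.14, -0.99, 0.05, 0, 0]])

```text
clock: 41.78
position: [417.7, 25.4, 231.5]
tcp_rot: [0.976, 0.216, -0.001, 0.0]
wrist_force: [-0.0, 0.4, -0.3]
opening: 25.7
```

```bash
python3 rel.py 418 25.5 170; python3 snap.py m1 side 150 50 200 150 4; python3 snap.py m2 top 180 140 130 110 5
```

```text
[417.7  25.4 231.5] phi 25.0 rel [ 0.003 -0.     0.615]
[417.8  25.3 231.7] [-0.5  0.2 -1. ] 25.0 41.825
[417.8  25.4 231.9] [ 0.2 -0.9 -0.1] 25.3 41.875
```

View pics/m1.png

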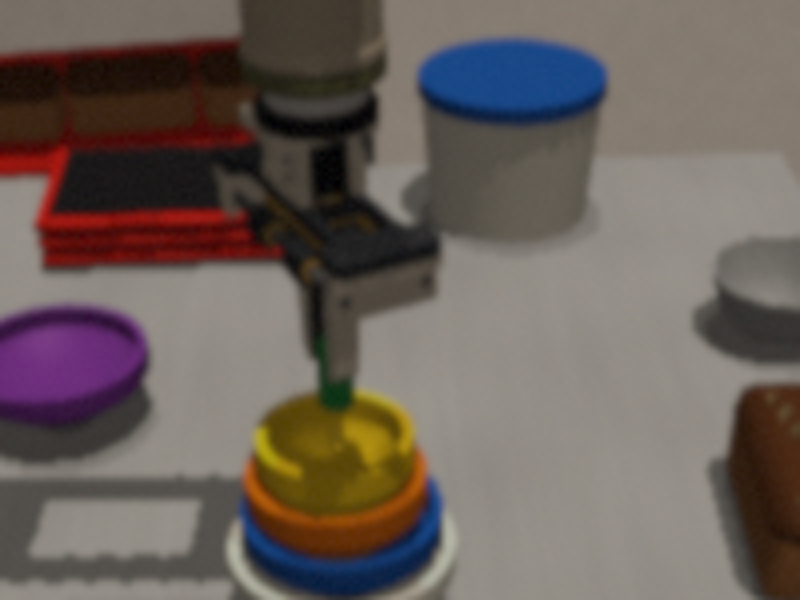

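View pics/m2.png

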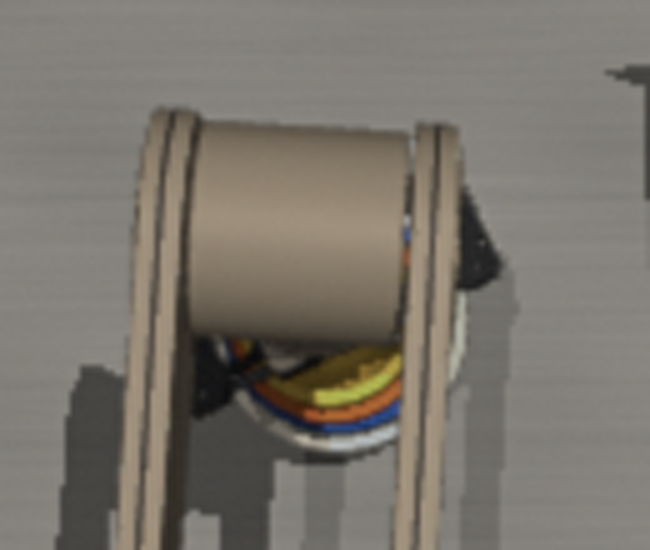

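The marker is over yellow's centre. I'll lower to TCP z of about 170.

Call:
send_rows(rows=[[0, 0, 0.2, 0, 0], [0, 0, 0.4, 0, 0], [0, 0, 0.55, 0, 0], [0, 0, 0.61, 0, 0], [0, 0, 0.61, 0, 0]])

```text
clock: 42.5
position: [417.6, 26.2, 171.1]
tcp_rot: [0.976, 0.217, -0.0, -0.0]
wrist_force: [0.2, -0.7, 0.2]
opening: 25.3
```

Call:
send_rows(rows=[[0, 0, 0.015, 0, 0], [0, 0, 0.025, 0, 0], [0, 0, 0.025, 0, 0]])

```text
clock: 42.88
position: [417.8, 26.4, 168.9]
tcp_rot: [0.976, 0.217, 0.0, 0.0]
wrist_force: [-0.4, 0.7, -0.5]
opening: 25.0
```

Call:
send_rows(rows=[[0, 0, 0.01, 0, 0], [0, 0, 0.02, 0, 0], [0, 0, 0.02, 0, 0]])

```text
clock: 43.25
position: [417.9, 26.4, 167.3]
tcp_rot: [0.976, 0.217, 0.0, 0.0]
wrist_force: [-1.8, -0.5, 5.0]
opening: 25.4
```

Contact with the floor (5 N). Opening a little and rising.

Call:
send_rows(rows=[[0, 0, -0.005, 0, 0.3], [0, 0, -0.005, 0, 0.37], [0, 0, -0.005, 0, 0.37], [0, 0, -0.2, 0, 0.37], [0, 0, -0.5, 0, 0.37], [0, 0, -0.7, 0, 0.37], [0, 0.4, -0.7, 0, 0.4], [0, 0.9, -0.7, 0, 0.4]])

```text
clock: 44.25
position: [456.4, -55.5, 237.2]
tcp_rot: [0.976, 0.218, 0.001, 0.0]
wrist_force: [0.2, 0.1, 0.9]
opening: 37.3
```

Call:
send_rows(rows=[[0, 0.5, 0, 0.1, 0.6], [0, 1, 0, 0.2, 0.6], [0, 1, 0, 0.278, 0.6], [0, 1, 0, 0.278, 0.6]])

```text
clock: 44.75
position: [497.9, -146.2, 236.1]
tcp_rot: [1.0, 0.0, -0.001, -0.0]
wrist_force: [0.3, -0.2, -0.1]
opening: 55.7
```

```bash
python3 rel.py 357 -302 100; python3 snap.py m3 side 150 90 200 150 4; python3 snap.py m4 top 200 140 160 120 5
```

```text
[ 497.9 -146.2  236.1] phi 0.0 rel [-1.409  1.558  1.361]
[ 497.8 -145.7  236.3] [-0.7  0.7 -0.5] 55.5 44.8
[ 497.9 -145.4  236.5] [-0.2 -0.4 -0.3] 55.6 44.85
```

View pics/m3.png

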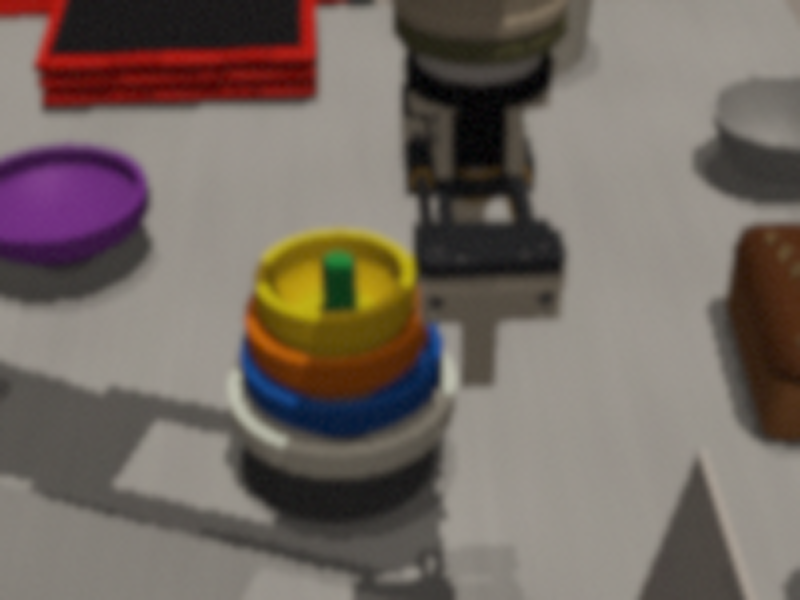

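View pics/m4.png

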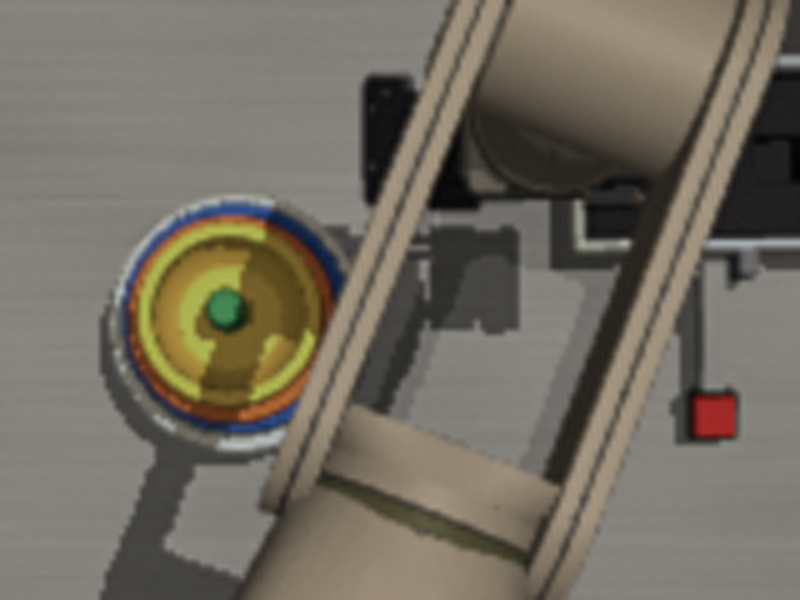

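Green stands upright at the centre of yellow. Now I'll locate the lowered pad.

```bash
python3 - <<'E'
from h import *
for n,px in(("top",(342,223)),("side",(213,288))):
    d=cam(n);m,cc,st=blob(mask(d,'red'),px,20);print(n,cc,st,unproj(d,cc,36).round(1))
E
```

```text
top [342.5 222.5] [339 219   8   8  64] [[ 356.2 -299.2   36. ]]
side [211.97142857 285.91428571] [207 281  11  11 105] [[ 357.3 -303.    36. ]]
```

Call:
send_rows(rows=[[-0.3, 0.3, 0, 0, 0.6], [-0.6, 0.7, 0, 0, 0.6], [-0.9, 1, 0, 0, 0.6], [-0.9, 1, 0, 0, 0.6]])

```text
clock: 45.45
position: [406.7, -247.0, 237.0]
tcp_rot: [1.0, -0.0, 0.0, 0.0]
wrist_force: [-0.2, 1.0, -0.2]
opening: 55.8
```

Call:
send_rows(rows=[[-0.25, 0.3, 0, 0, 0.6], [-0.5, 0.54, 0.2, 0, 0.6], [-0.5, 0.54, 0.6, 0, 0.6], [-0.5, 0.54, 1, 0, 0.6], [-0.5, 0.54, 1, 0, 0.6]])

```text
clock: 46.08
position: [356.9, -297.1, 133.6]
tcp_rot: [1.0, 0.001, -0.002, -0.002]
wrist_force: [-0.4, 0.4, 0.2]
opening: 55.7
```

Call:
send_rows(rows=[[0, 0, 0.3, 0, 0.6], [0, 0, 0.6, 0, 0.6], [0, 0, 0.6, 0, 0.6]])

```text
clock: 46.45
position: [358.1, -298.7, 76.5]
tcp_rot: [1.0, 0.001, -0.001, -0.001]
wrist_force: [0.3, 0.4, -0.3]
opening: 56.0
```

```bash
python3 rel.py 357 -301 29; python3 snap.py p1 side 150 210 120 100 6; python3 snap.py p2 top 300 170 90 90 6
```

```text
[ 358.1 -298.7   76.5] phi 0.1 rel [-0.011  0.023  0.475]
[ 358.8 -299.6   77.9] [-0.2 -0.8  1.4] 55.6 46.5
[ 359.3 -300.3   78.8] [-0.8 -0.9  0.7] 55.5 46.55
```

View pics/p1.png

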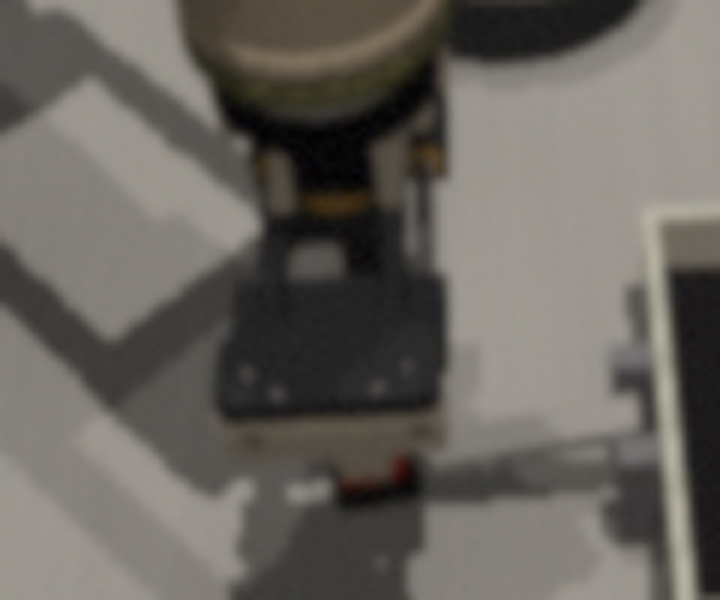

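View pics/p2.png

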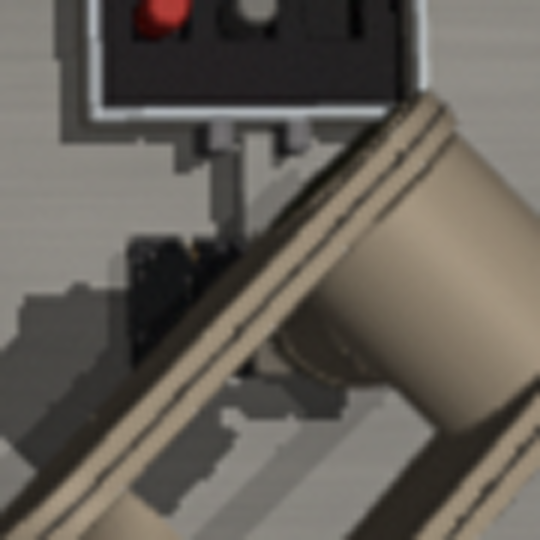

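Red and grey are still in their pockets. The jaws straddle the pad, so I'll go down and pinch.

Call:
send_rows(rows=[[-0.02, 0.01, 0.2, 0, 0.6], [-0.02, 0.01, 0.35, 0, 0.6], [-0.02, 0.01, 0.45, 0, 0.6], [-0.02, 0.01, 0.49, 0, 0.6], [-0.02, 0.01, 0.49, 0, 0.6]])

```text
clock: 47.18
position: [356.1, -300.8, 27.6]
tcp_rot: [1.0, 0.0, -0.0, -0.0]
wrist_force: [0.1, 0.0, -0.5]
opening: 56.0
```

Call:
send_rows(rows=[[0, 0, 0, 0, 0.45], [0, 0, 0, 0, 0.3], [0, 0, 0, 0, 0.3], [0, 0, 0, 0, 0.3], [0, 0, 0, 0, 0.3]])

```text
clock: 47.8
position: [356.2, -300.6, 27.9]
tcp_rot: [1.0, 0.0, 0.0, -0.0]
wrist_force: [-0.2, 3.7, 4.8]
opening: 31.9
```

The pad is pinched at 32 mm. Easing up at about 2 mm per row.

Call:
send_rows(rows=[[0, 0, -0.01, 0, 0], [0, 0, -0.03, 0, 0], [0, 0, -0.045, 0, 0], [0, 0, -0.06, 0, 0], [0, 0, -0.075, 0, 0], [-0.005, 0, -0.09, 0, 0], [-0.01, 0, -0.105, 0, 0], [-0.01, 0, -0.12, 0, 0]])

```text
clock: 48.8
position: [354.9, -300.6, 39.6]
tcp_rot: [1.0, 0.0, -0.0, -0.0]
wrist_force: [-1.1, -0.2, -9.1]
opening: 31.7
```

```bash
python3 snap.py p3 side 150 180 190 140 4
```

```text
[ 354.9 -300.6   39.8] [-1.8  0.6 -7.1] 31.9 48.85
```

View pics/p3.png

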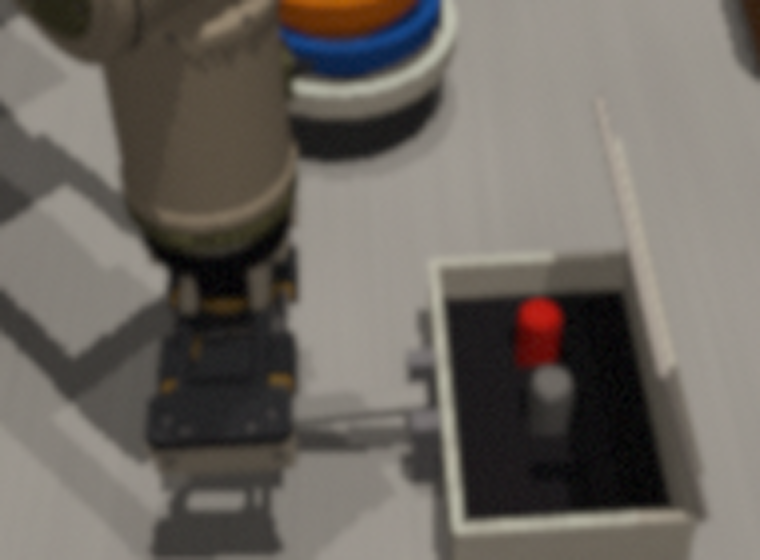

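The lid is coming down smoothly and is now about upright. Continuing.

Call:
send_rows(rows=[[0, 0, -0.015, 0, 0], [0, 0, -0.03, 0, 0], [0, 0, -0.045, 0, 0], [0, 0, -0.06, 0, 0], [0, 0, -0.075, 0, 0], [0, 0, -0.09, 0, 0], [0, 0, -0.105, 0, 0], [0, 0, -0.12, 0, 0]])

```text
clock: 49.85
position: [355.2, -300.6, 51.7]
tcp_rot: [1.0, 0.0, 0.0, -0.0]
wrist_force: [-2.4, 1.9, -8.0]
opening: 32.3
```

Call:
send_rows(rows=[[0, 0, -0.015, 0, 0], [0, 0, -0.03, 0, 0], [0.005, 0, -0.045, 0, 0], [0.005, 0, -0.06, 0, 0], [0.01, 0, -0.075, 0, 0], [0.01, 0, -0.09, 0, 0], [0.01, 0, -0.105, 0, 0], [0.01, 0, -0.12, 0, 0]])

```text
clock: 50.85
position: [356.6, -300.7, 63.9]
tcp_rot: [1.0, 0.0, 0.0, -0.0]
wrist_force: [0.9, 4.5, -6.9]
opening: 31.8
```

```bash
python3 snap.py p4 side 150 180 190 140 4
```

```text
[ 356.6 -300.7   64.1] [ 0.9  5.  -5.6] 31.7 50.9
```

View pics/p4.png

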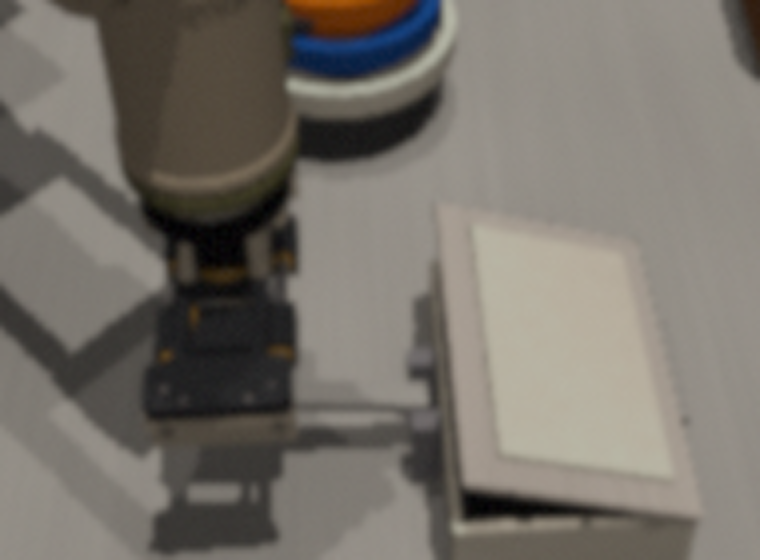

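Nearly shut. I'll finish at 1 mm per row.

Call:
send_rows(rows=[[0, 0, -0.01, 0, 0], [0, 0, -0.02, 0, 0], [0, 0, -0.03, 0, 0], [0, 0, -0.04, 0, 0], [0, 0, -0.05, 0, 0], [0, 0, -0.05, 0, 0]])

```text
clock: 51.65
position: [357.2, -300.7, 69.2]
tcp_rot: [1.0, 0.0, 0.001, 0.0]
wrist_force: [4.0, 6.8, -4.9]
opening: 31.7
```

Call:
send_rows(rows=[[0, 0, -0.01, 0, 0], [0, 0, -0.02, 0, 0], [0, 0, -0.02, 0, 0]])

```text
clock: 52.02
position: [357.5, -300.7, 71.3]
tcp_rot: [1.0, 0.0, 0.001, 0.0]
wrist_force: [3.8, 6.5, -5.3]
opening: 32.1
```

```bash
python3 snap.py p5 side 150 180 190 140 4
```

```text
[ 357.5 -300.7   71.3] [ 4.6  6.9 -6.9] 31.9 52.075
```

View pics/p5.png

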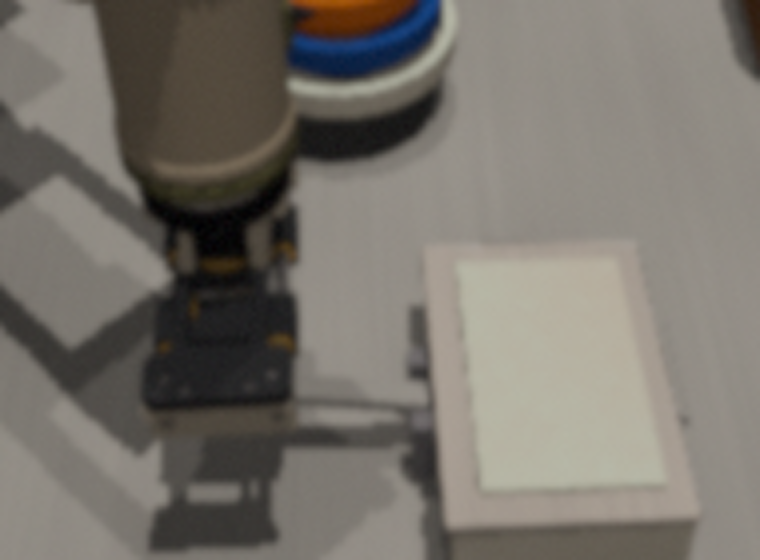

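The lid looks shut. I'll push a little further to confirm the end stop.

Call:
send_rows(rows=[[0, 0, -0.01, 0, 0], [0, 0, -0.02, 0, 0], [0, 0, -0.02, 0, 0]])

```text
clock: 52.45
position: [357.6, -300.6, 72.4]
tcp_rot: [1.0, 0.0, 0.002, 0.0]
wrist_force: [9.0, 1.9, -14.0]
opening: 31.5
```

The end stop is reached (force up to 14 N). Releasing and backing off upward.

Call:
send_rows(rows=[[0, 0, 0.005, 0, 0.45], [0, 0, 0.005, 0, 0.6], [0, 0, 0.005, 0, 0.6], [0, 0, -0.2, 0, 0.6], [0, 0, -0.5, 0, 0.6], [0, 0, -0.9, 0, 0.6], [0, 0.4, -1, 0, 0.6], [0, 0.9, -1, 0, 0.6]])

```text
clock: 53.45
position: [357.3, -392.7, 175.4]
tcp_rot: [1.0, 0.001, 0.002, 0.002]
wrist_force: [-0.0, 0.2, 0.6]
opening: 55.6
```

Call:
send_rows(rows=[[-0.2, 0.5, -0.2, 0, 0.6], [-0.5, 1, -0.2, 0, 0.6], [-0.6, 1, -0.2, 0, 0.6], [-0.6, 1, -0.2, 0, 0.6]])

```text
clock: 53.95
position: [295.6, -490.8, 192.6]
tcp_rot: [1.0, -0.001, 0.0, -0.0]
wrist_force: [0.7, 0.8, -1.1]
opening: 56.0
```

```bash
python3 - <<'E'
from h import *
o=r.get_obs();print(o["position"].round(1),o["clock"],o["wrist_force"].round(1))
t=cam("top");s=cam("side")
for c,p in(('yellow',(418,26)),):
    m=mask(t,c)|mask(t,'green');m,cc,st=blob(cv2.morphologyEx(m,cv2.MORPH_CLOSE,np.ones((7,7))),proj(t,[418,26,171])[0],30);print("yellow",circ(t,m,171).round(1),st)
m,cc,st=blob(mask(t,'green'),proj(t,[418,26,180])[0],20);print("green",unproj(t,cc,180).round(1),st)
cv2.imwrite("pics/f_t.png",cv2.resize(t["pixels"][60:260,110:400,::-1],None,fx=2.7,fy=2.7,interpolation=2))
cv2.imwrite("pics/f_s.png",cv2.resize(s["pixels"][100:340,180:420,::-1],None,fx=2.5,fy=2.5,interpolation=2))
E
python3 held.py orange 140 66 418 26;python3 held.py blue 109 75 418 26
```

```text
[ 295.6 -490.8  192.6] 53.95 [ 0.7  0.8 -1.1]
yellow [416.3  26.9  55.3] [ 227  185   37   36 1052]
green [[418.7  28.8 180. ]] [241 198   8   8  50]
[ 297.  -489.9  192.8]
187 [416.5  26.2] TCP-cov [-119.5 -516.1]
[ 297.1 -489.9  192.8]
124 [418.8  27.4] TCP-cov [-121.7 -517.3]
```

View pics/f_t.png

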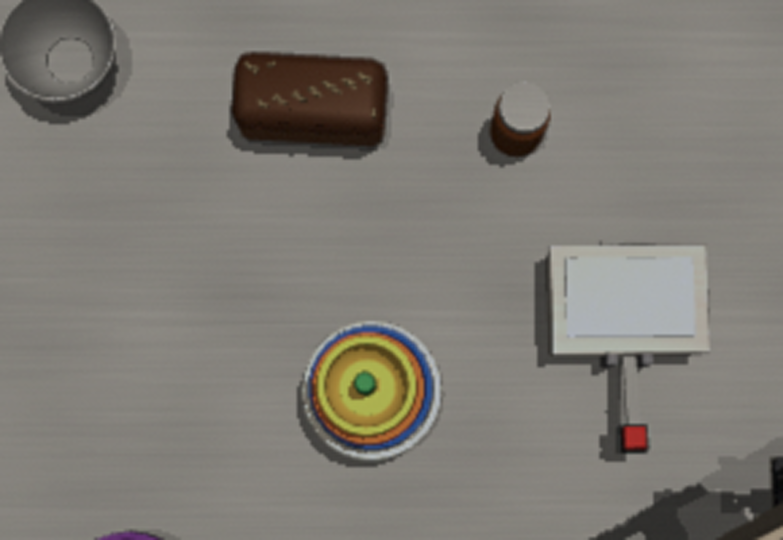

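View pics/f_s.png

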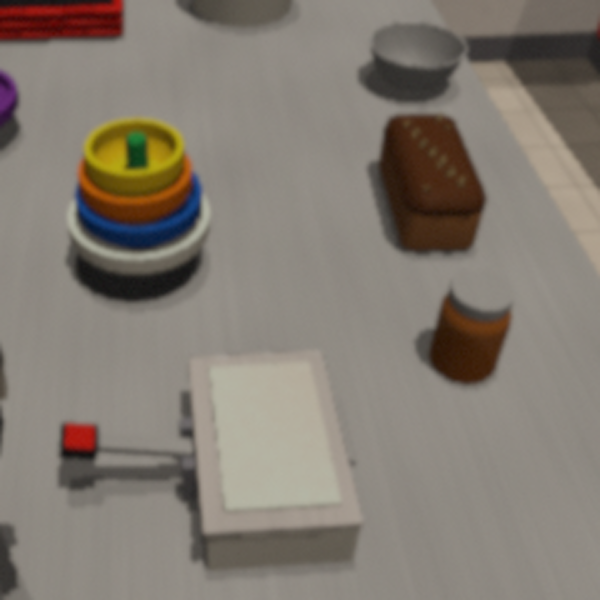

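All looks right. One last check of seating and tilt by overlay, and the lid against the starting picture.

```bash
python3 - <<'E'
from h import *
s=cam("side");th=np.linspace(0,2*np.pi,90)
im=cv2.resize(s["pixels"][:,:,::-1],None,fx=7,fy=7,interpolation=2)
for x,y,R,z in((416.3,26.9,57,171),(416.5,26.2,66,140),(418.5,26.8,75,109),(419,22.6,85,78)):
    p=proj(s,np.c_[x+R*np.cos(th),y+R*np.sin(th),0*th+z]);cv2.polylines(im,[np.int32((p+.5)*7)],True,(0,255,0),1)
cv2.imwrite("pics/f_o.png",im[140*7:225*7,200*7:275*7])
a=cv2.imread("pics/side0.png").astype(int);b=s["pixels"][:,:,::-1].astype(int);d=np.abs(a-b).max(2)
print("box diff",(d[236:325,250:325]>25).sum(),d[236:325,250:325].mean(), "pad",(d[265:300,200:250]>25).sum())
E
```

```text
box diff 0 2.360749063670412 pad 0
```

View pics/f_o.png

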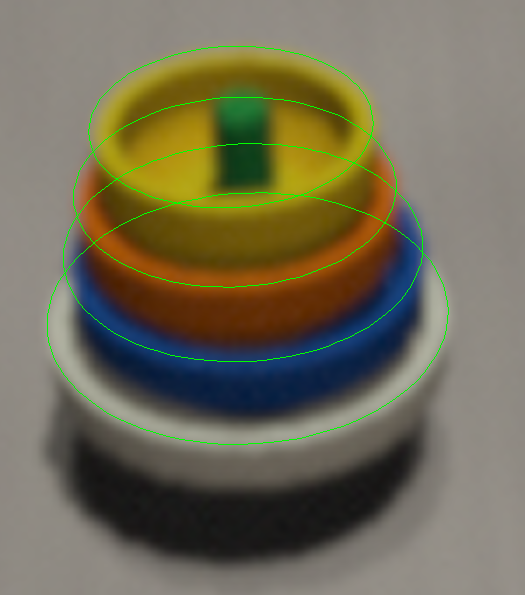

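```bash
python3 -c "
from workcell import r
print(r.sign_off())"
```

```text
the job is handed in; nothing more can be done
None
```

The job is done and handed in at about 54 s of the 208 s allowed. `sign_off` gave no verdict, so what follows is from my own checks.

**What I did:** I pressed the pedal down first, then nested white, blue, orange and yellow on the stand. Yellow was knocked about 30 mm aside partway through, so I found it again and picked it up from its new place. I then stood the green marker inside the yellow cover, and pinched the pedal pad and eased it up until it reached its stop.

**Last checks:**
- **Stack:** all four rims match the expected seated heights and look level in the side view, to about one pixel. The cover centres are within about 10 mm of the stand centre.
- **Green marker:** it stands upright about 3 mm from the yellow cover's centre.
- **Box:** in the side view the box and pedal match the starting picture, so the lid is shut.
- **Other items:** red and grey were in their pockets when I last saw them just before the lid closed, and I did not touch the loaf or the jar.

**Disagreements:** the white cover sits about 8 mm off the stand centre, against the ring, which is inside the 30 mm limit. The two cameras disagreed by up to about 4 mm on some points.

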